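Unpile the sectioning supplies onto their rests

TASK

The supplies for the sectioning bench stand in one pile: take it apart from the top down, one thing at a time, and set each thing squarely and in the middle on the aluminium rest that fits it, between the rest's two end lips: the tissue cassette on the narrow raised block, the slide packet on the long narrow plate, the timer on the broad plate and the white carton, upright, on the longest plate, beside the pile. Set everything down without dropping or tipping it, let go, and leave the dropper bottle and the loupe where they stand.

Things in the scene. Friction and masses are not known exactly. Their poses are not given: they have to be found in the camera images.
- carton: white cardboard carton, closed and upright, the bottom of the pile, standing on the worktop: 91 (its x) x 50 (its y) x 95 high, about 0.3 kg. Origin: centre of its underside; z up. Its 50 mm width fits a gripper from above.
- timer: pale, flat electronic timer with keys on its face, lying face up on the carton: 62 (x) x 66 (y), body 17 high. Origin: centre of its underside; z up. In the pile its axes point as the carton's within 0.12 rad and it is centred on it within 5 mm; along y it overhangs the carton by about 8 mm a side.
- packet: pale oblong packet of glass slides, lying on the timer: 30 (x) x 82 (y) x 30 high, 0.17 kg. Origin: centre of its underside; z up. In the pile it is turned within 0.15 rad of the timer.
- cassette: small plastic tissue cassette with a wax block on it, top of the pile, lying on the packet, about 20 g: 28 (x) x 46 (y), 13 high; base frame 28 wide, 6 high (grip it low, across x), wax block above it 24 (x) x 34 (y). The last 6 mm at +y are a slanted face. Origin: centre of the 28 x 46 outline, underside; z up. In the pile it is turned within 0.15 rad of the packet.
- cassette_rest: rest for the cassette, fixed: a raised aluminium block 40 (x) x 72 (y), its top face 14 above the worktop, with a lip 4 thick and 8 high along both y ends (64 between the lips), open at both x sides. Origin: centre of its underside, on the worktop; z up. The cassette belongs with its y axis along the rest's y, either way round.
- packet_rest: rest for the slide packet, fixed: an aluminium plate 44 (x) x 108 (y), 4 thick, with a lip 4 thick and 8 high (12 above the worktop) along both y ends (100 between the lips), open at both x sides. Origin: centre of its underside, on the worktop; z up. The packet belongs with its y axis along the rest's y, either way round.
- timer_rest: rest for the timer, fixed: a broad aluminium plate 78 (x) x 92 (y), 4 thick, with a lip 4 thick and 8 high (12 above the worktop) along both y ends (84 between the lips), open at both x sides. Origin: centre of its underside, on the worktop; z up. The timer belongs with its y axis along the rest's y, either way round.
- carton_rest: rest for the carton, fixed: an aluminium plate 118 (x) x 64 (y), 4 thick, with a lip 4 thick and 8 high (12 above the worktop) along both x ends (110 between the lips), open at both y sides. Origin: centre of its underside, on the worktop; z up. The carton belongs with its x axis along the rest's x, either way round.
- dropper: bystander: brown dropper bottle with a black cap, 36 across, 98 high, loose, standing to the right of the pile. Origin: centre of its underside. To be left alone.
- magnifier: bystander: black loupe, 44 across, 40 high, loose, standing between the pile and the rests. Origin: centre of its underside. To be left alone. Beyond it (x over 0.44, y from -0.18 to 0.08) stands the fixed microtome, its bed 0.2 m high, its knife beyond x = 0.6 up to 0.4 m: carry things over the bed's front end or in front of it.

How it is judged:
By the outcome, as a careful person would: the job done as asked, in the order asked, and still so for the second after the job is handed in, with the robot touching nothing.
It also fails if it takes over 144 s, if anything falls off the work surface, if the arm or the gripper's body presses on something with over 40 N, if the wrist force passes 120 N, or if a joint passes its speed limit or range.

ROBOT

A 6-joint arm with a two-finger parallel gripper is mounted at the origin on a cart in front of the work surface, level with it; the furniture and walls round the work are solid. World frame = base frame: x ahead of the robot, y to its left, z up, the work surface at z = 0. Lengths are in mm, angles in degrees, forces in N, time in s.
With the tool pointing down it reaches from about 350 to 850 mm from the base axis. Payload 8.1 kg.
Tool frame: the origin (TCP) lies midway between the tips of the shut fingers; the grasp point (between the pads) lies bot.hold_point_z behind it (bot.hold_point_z is the distance from the TCP to the grasp point, in mm); z points along the fingers, y is the line along which they close (so a half turn about z gives the same grasp; the last joint's range is limited). The gripper opens to 85 mm and grips with 20 to 120 N. Pads are 22 mm wide; open, the fingers measure 114 mm over their backs; the gripper's body (76 mm by 85 mm) begins 54 mm behind the grasp point. The pads swing forward as they close: fully open they stand 13 mm farther back than shut.
Start: joints at [65.409, 7.471, 85.268, -0, 87.261, -4.893], TCP at [202.219, 564.901, 231.292] pointing down, gripper open.
Joint ranges: [-169.43, 169.43], [-51.17, 129.36], [1.28, 143.12], [-76.62, 256.62], [0, 156.53], [-152.29, 152.29]. Speed limits (degrees/s): [136.94, 136.94, 159.86, 180, 180, 180].

INTERFACE

Orientations are given as a 3x3 rotation matrix whose columns are the frame's x, y, z axes.
In Python, from bench import bot gives the robot as it stands. The module is installed in compiled form; this text tells all that it offers.
- The arm moves only by the tool apply_moves, never from a script. Its argument "commands" is a list of rows, each an object with "linear": the shift along the tool's x, y, z in cm, a list of three; "dr": the turn, a rotation vector about the tool's x, y, z in degrees, a list of three; "gripper": the opening, from 0 (shut) to 1 (fully open). In form: [{"linear": [dx, dy, dz], "dr": [wx, wy, wz], "gripper": gripper}, ...]. A call has 1 to 10 rows; each row shifts and turns the commanded pose from where the row before left it, along the tool's axes as they then stand; what a row does not reach is not made up. A row lasts 1/10 s, in which the tool goes at most 50 mm and 8.59 degrees, less where a joint would pass 70% of its speed; a pose out of reach is approached as far as the arm can. A call is refused whole if a number of a shift passes 5 or a number of a turn 8.59, either way. A call with a gripper value outside its range is refused whole. The fingers move at their own pace and stop on an object; the grip force is fixed at half the most. Time passes only in rows, so rows that do not move let the fingers close. It gives the time, the measured TCP pose, the force, the opening and the grip force at its end, in the units of the state.
- bot.state(): the state, without advancing time (a new reading comes with each control period).
- bot.read_camera(name): name is "side" or "top" or "wrist"; returns a dict with "frame" (400x640x3 uint8, red, green, blue), "range_z" (400x640 float32, mm along the optical axis (not along the pixel's ray), 0 where there is no reading), "fx", "fy", "cx", "cy" (pixels), "eye" and "rotation" of the camera in the world; the wrist camera has in their place "tool_from_camera" (4x4, takes a point from camera to tool coordinates, whose origin is the TCP and whose axes are the flange's). Camera axes: x right, y down, z forward; pixel columns grow to the right and rows downward; lengths in mm; the calibration is good to about 2 mm. The wrist camera is an equidistant fisheye: a pixel r from the principal point sees the ray r / f radians off the axis. A picture is of the moment at which its call begins: read the wrist's pose just before it.
- bot.job_done(): hands the job in; it is judged then, once.
Trained networks look in a picture, given as the dict that the camera call returned (one of the last four; its "shot" number tells which), for a name from the list of things; names that differ only in an ending like _2 or _b are one class to them, and where a whole thing is asked for, a point or a joint stands for the part that bears it (a point fixed in the world has none). Each returns a list of dicts, best first, with "confidence" (0 to 1); they miss things now and then, are a little off and sometimes report something else, mostly with a low value. They report only what shows in the picture. A call takes as long as a camera call.
- bot.silhouettes(picture, name): "pixels" (400x640 bool, what is visible of it) and "position" ([column, row] in pixels, amid what is visible of it).
The state is a dict: "t": time; "q": joint angles; "qvel": joint speeds; "tau": joint torques, N m; "eef_pos": TCP position; "eef_rot": TCP orientation; "contact_force": force on the tool from outside, world axes, zero at the start; "torque": the same for the moment, N m; "grip_width": finger opening in mm; "grip_force": force on a finger pad.
Only numpy, scipy, OpenCV 4.12 (cv2) and the standard library are available. Lean on these libraries where they do the work, as an engineer would, in place of code of your own. Each camera call takes 0.05 s, during which the arm holds its last target. There are 200 camera calls.

## Working session

There is one attempt and no reset: what is moved stays moved. The work goes in short steps, Python scripts to look and compute and a tool call to move; the robot and the scene stay as the last step left them, time stands still between calls to the robot, and variables do not carry over. Pictures are saved under pics/ and viewed, at most 14 in all, crops included, and the job is handed in when it is done.

Besides the shell and the picture viewer there is one more tool, called after "Emit:" as name(argument=value, ...) on one line, values as JSON. apply_moves: Moves the arm, as the interface text tells. Its arguments: {"type":"object","properties":{"commands":{"type":"array","items":{"type":"object","properties":{"linear":{"type":"array","items":{"type":"number"}},"dr":{"type":"array","items":{"type":"number"}},"gripper":{"type":"number"}}}}},"required":["commands"]}

```bash
mkdir -p pics
cat > h.py <<'E'
import numpy as np, cv2
from bench import bot
def cloud(p):
    z=p["range_z"]; v,u=np.mgrid[:400,:640]
    c=np.stack([(u-p["cx"])/p["fx"]*z,(v-p["cy"])/p["fy"]*z,z],-1)
    return c@np.array(p["rotation"]).T+np.array(p["eye"]).ravel()
def save(p,n): cv2.imwrite(f"pics/{n}.png",cv2.cvtColor(p["frame"],cv2.COLOR_RGB2BGR))
E
python3 - <<'E'
from h import *
s=bot.state(); print({k:np.round(v,2).tolist() for k,v in s.items()}, bot.hold_point_z)
N="carton timer packet cassette cassette_rest packet_rest timer_rest carton_rest dropper magnifier".split()
for cam in ["top","side"]:
    p=bot.read_camera(cam); save(p,cam+"0"); C=cloud(p)
    print(cam,np.round(p["eye"],0).tolist(),np.round(p["rotation"],2).tolist(),p["fx"])
    for n in N:
        for d in bot.silhouettes(p,n)[:2]:
            m=d["pixels"]&(p["range_z"]>0)
            if m.sum()<5: print(n,"few");continue
            P=C[m]; z=np.percentile(P[:,2],[5,50,95])
            T=P[np.abs(P[:,2]-z[2])<5]
            r=cv2.minAreaRect(P[:,:2].astype(np.float32)); rt=cv2.minAreaRect(T[:,:2].astype(np.float32))
            print(n,round(d["confidence"],2),np.round(d["position"]),m.sum(),"z",np.round(z),"med",np.round(np.median(P,0)),"rect",np.round(np.hstack([r[0],r[1],r[2]]),1),"top",np.round(np.hstack([rt[0],rt[1],rt[2]]),1))
E
```

```text
{'t': 0.0, 'q': [65.41, 7.52, 85.33, -0.0, 87.26, -4.89], 'qvel': [0.02, -0.01, -0.02, 0.04, 0.03, 0.04], 'tau': [-0.0, -56.94, -50.05, -0.0, 0.02, 0.0], 'eef_pos': [202.01, 564.39, 230.23], 'eef_rot': [[-0.94, 0.34, -0.0], [0.34, 0.94, -0.0], [0.0, -0.0, -1.0]], 'contact_force': [0.22, -0.11, -0.39], 'torque': [0.03, 0.09, -0.03], 'grip_force': 0.0, 'grip_width': 85.18} 18.700000000000003
top [374.0, -43.0, 1537.0] [[-0.0, -1.0, 0.1], [-1.0, 0.0, 0.01], [-0.01, -0.1, -1.0]] 375.18613362343746
carton 0.53 [391. 212.] 171 z [ 5. 94. 99.] med [ 427. -345.   94.] rect [ 445.9 -361.    92.4   62.    13.9] top [ 443.4 -357.3   88.9   53.3   14.2]
carton 0.32 [400. 169.] 438 z [-1.  5. 13.] med [ 610. -366.    5.] rect [ 610.7 -366.7  118.7   64.     4.3] top [ 610.1 -365.1  117.5   60.6    4.5]
timer 0.63 [401. 212.] 142 z [ 97. 113. 119.] med [ 429. -355.  113.] rect [ 445.5 -358.9   64.5   63.1    8.5] top [ 446.3 -359.8   57.6   54.    10. ]
packet 0.47 [396. 215.] 118 z [22. 95. 99.] med [ 414. -348.   95.] rect [ 443.3 -356.5   88.7   48.    14.4] top [ 443.2 -357.3   89.3   44.4   1
[... 2213 characters left out ...]
1 z [-1.  3.  9.] med [ 608. -371.    3.] rect [ 614.3 -368.   131.8   69.9    4.3] top [ 609.1 -371.5  120.5   63.2    3.7]
carton_rest 0.46 [302. 222.] 173 z [ 5. 32. 39.] med [419. -59.  32.] rect [424.4 -48.1  53.6  39.4  58.3] top [420.2 -50.2  40.4  38.5   6.9]
dropper 0.58 [411. 322.] 284 z [ 7. 47. 82.] med [ 453. -536.   47.] rect [ 473.7 -519.1   72.6   35.3   40.6] top [ 460.  -531.3    7.9    9.7   47.5]
magnifier 0.44 [300. 225.] 174 z [ 3. 31. 39.] med [416. -59.  31.] rect [418.9 -51.6  42.8  37.9  82.2] top [419.4 -49.   40.5  36.2  58.3]
magnifier 0.3 [284. 193.] 394 z [-2.  3.  9.] med [466. 161.   3.] rect [468.8 166.3  85.  110.   17.1] top [466.2 159.4  75.4  98.   16.4]
```

```bash
cat >> h.py <<'E'
from scipy.spatial.transform import Rotation as R
def wcloud(p,s):
    z=p["range_z"]; v,u=np.mgrid[:400,:640]; a=(u-p["cx"])/p["fx"]; b=(v-p["cy"])/p["fy"]
    r=np.hypot(a,b)+1e-9; t=np.tan(np.minimum(r,1.5)); c=np.stack([a/r*t*z,b/r*t*z,z],-1)
    T=np.array(p["tool_from_camera"]); c=c@T[:3,:3].T+T[:3,3]
    return c@np.array(s["eef_rot"]).T+np.array(s["eef_pos"])
def plan(pos,yang):
    "shift (tool axes, cm) and turn about tool z to reach pos with tool y at yang deg, tool down"
    s=bot.state(); A=np.array(s["eef_rot"]); y=np.radians(yang)
    Y=np.array([np.cos(y),np.sin(y),0]);Z=np.array([0,0,-1.]);B=np.stack([np.cross(Y,Z),Y,Z],1)
    print("at",np.round(s["eef_pos"],1),"t",round(s["t"],1),"shift cm",np.round(A.T@(np.array(pos)-s["eef_pos"])/10,2),"dr",np.round(R.from_matrix(A.T@B).as_rotvec(degrees=True),2),"tool axes xy",np.round(A[:2,:2],3).tolist())
E
python3 - <<'E'
from h import *
p=bot.read_camera("top");q=bot.read_camera("side");s=bot.state();w=bot.read_camera("wrist")
a=cv2.resize(p["frame"][120:260,160:460],None,fx=1.33,fy=1.33);b=q["frame"][130:350,200:460]
im=np.zeros((600,800,3),np.uint8); im[:a.shape[0],:a.shape[1]]=a; b=cv2.resize(b,(400,338));im[:338,400:]=b
f=cv2.resize(w["frame"],(416,260)); im[340:600,:416]=f
save({"frame":im},"m0")
C=cloud(p); m=(np.hypot(C[...,0]-230,C[...,1]-480)<25); print(m.sum(),np.percentile(C[m][:,2],[1,50,99]))
C=wcloud(w,s); print(np.round(w["tool_from_camera"],2).tolist(),w["fx"],w["cx"],w["cy"])
for n in ["cassette_rest","packet_rest","timer_rest"]:
    for d in bot.silhouettes(w,n)[:1]:
        P=C[d["pixels"]&(w["range_z"]>0)]; r=cv2.minAreaRect(P[:,:2].astype(np.float32)); print(n,d["confidence"],len(P),np.round(np.hstack([np.median(P,0),r[0],r[1],r[2]]),1))
E
```

```text
499 [-807.7568962   620.01652987  651.13433149]
[[-0.0, -0.94, -0.33, 84.95], [1.0, -0.0, 0.0, 0.38], [-0.0, -0.33, 0.94, -144.02], [0.0, 0.0, 0.0, 1.0]] 309.70691628693146 319.8799403133107 199.89212054315595
cassette_rest 0.72 838 [454.2 449.6  15.3 462.3 444.4  74.5  39.6  87.2]
packet_rest 0.59 178 [466.9 342.5   5.5 327.6 431.2  35.9 377.6  57.1]
timer_rest 0.85 499 [482.8 167.4   5.4 351.2 309.2  51.7 512.5  43.3]
```

View pics/m0.png

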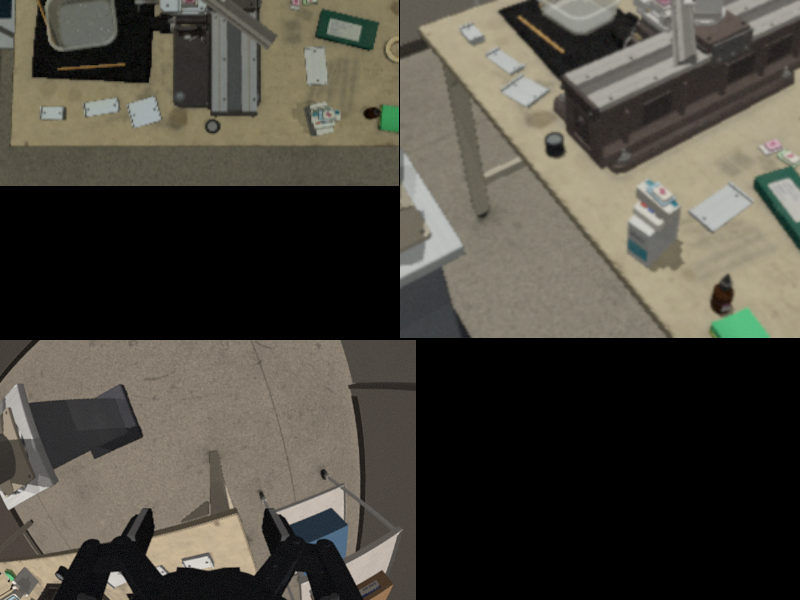

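Emit:
apply_moves(commands=[{"linear": [-4.2, -1.3, 0], "dr": [0, 0, 0], "gripper": 0.36}, {"linear": [-4.2, -1.3, 0], "dr": [0, 0, 0], "gripper": 0.36}, {"linear": [-4.2, -1.3, 0], "dr": [0, 0, 0], "gripper": 0.36}, {"linear": [-4.2, -1.3, 0], "dr": [0, 0, 0], "gripper": 0.36}, {"linear": [-4.2, -1.3, 0], "dr": [0, 0, 0], "gripper": 0.36}, {"linear": [-4.2, -1.3, 0], "dr": [0, 0, 0], "gripper": 0.36}, {"linear": [-4.2, -1.3, 0], "dr": [0, 0, 0], "gripper": 0.36}])

```text
t: 2.1
eef_pos: [449.6, 378.9, 231.5]
eef_rot: [[-0.941, 0.337, 0.0], [0.337, 0.941, 0.0], [-0.0, 0.0, -1.0]]
contact_force: [0.0, 1.5, 0.4]
grip_width: 30.5
grip_force: 0.0
```

Emit:
apply_moves(commands=[{"linear": [0, 0, 0], "dr": [0, 0, 7.8], "gripper": 0.36}, {"linear": [0, 0, 0], "dr": [0, 0, 7.8], "gripper": 0.36}, {"linear": [0, 0, 0], "dr": [0, 0, 7.8], "gripper": 0.36}, {"linear": [0, 0, 0], "dr": [0, 0, 7.8], "gripper": 0.36}, {"linear": [0, 0, 0], "dr": [0, 0, 7.8], "gripper": 0.36}, {"linear": [0, 0, 0], "dr": [0, 0, 7.8], "gripper": 0.36}, {"linear": [0, 0, 0], "dr": [0, 0, 7.8], "gripper": 0.36}, {"linear": [0, 0, 0], "dr": [0, 0, 7.8], "gripper": 0.36}, {"linear": [0, 0, 0], "dr": [0, 0, 7.8], "gripper": 0.36}, {"linear": [0, 0, 0], "dr": [0, 0, 0], "gripper": 0.36}])

```text
t: 3.1
eef_pos: [448.4, 380.1, 231.3]
eef_rot: [[0.0, 1.0, 0.0], [1.0, -0.0, 0.0], [0.0, 0.0, -1.0]]
contact_force: [0.6, 0.8, -0.0]
grip_width: 31.1
grip_force: 0.0
```

```bash
cat >> h.py <<'E'
def look(names,zr,cam="wrist",n=None,conf=2):
    s=bot.state(); p=bot.read_camera(cam)
    if n: save(p,n)
    C=wcloud(p,s) if cam=="wrist" else cloud(p)
    for nm,z in zip(names,zr):
        for d in bot.silhouettes(p,nm)[:conf]:
            m=d["pixels"]&(p["range_z"]>0)&(C[...,2]>z[0])&(C[...,2]<z[1])
            k,l,st,_=cv2.connectedComponentsWithStats(m.astype(np.uint8))
            if k<2: print(nm,"none");continue
            m=l==1+np.argmax(st[1:,4]); P=C[m]; P2=P[:,:2]
            r=cv2.minAreaRect(P2.astype(np.float32))
            print(nm,round(d["confidence"],2),np.round(d["position"]),m.sum(),"z",np.round(np.percentile(P[:,2],[2,50,98]),1),"c",np.round(r[0],1),"size",np.round(r[1],1),"ang",round(r[2],1),"mean",np.round(P2.mean(0),1))
    return p,C
E
python3 - <<'E'
from h import *
p,C=look(["cassette_rest","packet_rest","timer_rest"],[(10,30),(2,18),(2,18)],n="w1",conf=1)
print(np.round([np.percentile(C[...,2][200:300,300:340],q) for q in (5,50,95)],1))
E
```

```text
cassette_rest 0.86 [334. 112.] 2122 z [13.8 15.5 23.9] c [464.9 445.2] size [71.6 39.2] ang 89.9 mean [464.3 445.5]
packet_rest 0.62 [341. 226.] 2224 z [ 3.7  5.3 13.4] c [482.  297.4] size [ 46. 108.] ang 10.7 mean [480.2 303.8]
timer_rest 0.69 [327. 308.] 2217 z [ 3.7  5.4 13.4] c [464.8 164.5] size [73.  94.1] ang 15.0 mean [462.8 166.1]
[0.2 1.7 7.8]
```

View pics/w1.png

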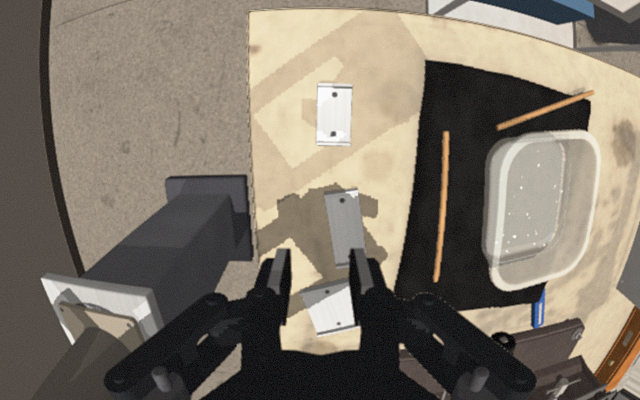

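Emit:
apply_moves(commands=[{"linear": [0, 0, 5], "dr": [0, 0, 0], "gripper": 0.36}, {"linear": [0, 0, 5], "dr": [0, 0, 0], "gripper": 0.36}, {"linear": [0, 0, 5], "dr": [0, 0, 0], "gripper": 0.36}, {"linear": [0, 0, 4], "dr": [0, 0, 0], "gripper": 0.36}, {"linear": [0, 0, 2], "dr": [0, 0, 0], "gripper": 0.36}, {"linear": [0, 0, 0.5], "dr": [0, 0, 0], "gripper": 0.36}, {"linear": [0, 0, 0], "dr": [0, 0, 0], "gripper": 0.36}])

```text
t: 4.0
eef_pos: [448.0, 379.9, 15.9]
eef_rot: [[-0.003, 1.0, -0.001], [1.0, 0.003, -0.001], [-0.001, -0.001, -1.0]]
contact_force: [-1.0, 0.4, 0.8]
grip_width: 30.6
grip_force: 0.0
```

Emit:
apply_moves(commands=[{"linear": [0, 0, 0.5], "dr": [0, 0, 0], "gripper": 0.36}, {"linear": [0, 0, 0.5], "dr": [0, 0, 0], "gripper": 0.36}, {"linear": [0, 0, 0.2], "dr": [0, 0, 0], "gripper": 0.36}, {"linear": [0, 0, 0], "dr": [0, 0, 0], "gripper": 0.36}])

```text
t: 4.4
eef_pos: [448.4, 380.2, 4.5]
eef_rot: [[-0.002, 1.0, 0.0], [1.0, 0.002, 0.0], [0.0, 0.0, -1.0]]
contact_force: [-0.4, -0.6, -0.6]
grip_width: 31.1
grip_force: 0.0
```

Emit:
apply_moves(commands=[{"linear": [0, 0, 0.1], "dr": [0, 0, 0], "gripper": 0.36}, {"linear": [0, 0, 0], "dr": [0, 0, 0], "gripper": 0.36}])

```text
t: 4.6
eef_pos: [448.4, 380.2, 3.4]
eef_rot: [[-0.002, 1.0, 0.0], [1.0, 0.002, 0.0], [0.0, 0.0, -1.0]]
contact_force: [-1.0, 0.1, -0.5]
grip_width: 30.7
grip_force: 0.0
```

Emit:
apply_moves(commands=[{"linear": [0, 0, 0.1], "dr": [0, 0, 0], "gripper": 0.36}, {"linear": [0, 0, 0], "dr": [0, 0, 0], "gripper": 0.36}])

```text
t: 4.8
eef_pos: [448.3, 380.1, 2.2]
eef_rot: [[-0.002, 1.0, -0.0], [1.0, 0.002, -0.0], [-0.0, -0.0, -1.0]]
contact_force: [0.3, 0.7, -0.6]
grip_width: 31.1
grip_force: 0.0
```

Emit:
apply_moves(commands=[{"linear": [0, 0, 0.1], "dr": [0, 0, 0], "gripper": 0.36}, {"linear": [0, 0, 0], "dr": [0, 0, 0], "gripper": 0.36}])

```text
t: 5.0
eef_pos: [448.2, 380.0, 1.1]
eef_rot: [[-0.002, 1.0, -0.0], [1.0, 0.002, -0.0], [-0.0, -0.0, -1.0]]
contact_force: [-0.8, 1.1, -0.4]
grip_width: 30.8
grip_force: 0.0
```

Emit:
apply_moves(commands=[{"linear": [0, 0, 0.1], "dr": [0, 0, 0], "gripper": 0.36}, {"linear": [0, 0, 0], "dr": [0, 0, 0], "gripper": 0.36}])

```text
t: 5.2
eef_pos: [448.2, 380.1, 0.1]
eef_rot: [[-0.002, 1.0, -0.0], [1.0, 0.002, -0.0], [-0.0, -0.0, -1.0]]
contact_force: [0.9, 0.4, -0.3]
grip_width: 30.7
grip_force: 0.0
```

Emit:
apply_moves(commands=[{"linear": [0, 0, 0.1], "dr": [0, 0, 0], "gripper": 0.36}, {"linear": [0, 0, 0], "dr": [0, 0, 0], "gripper": 0.36}])

```text
t: 5.4
eef_pos: [448.5, 380.2, -0.4]
eef_rot: [[-0.002, 1.0, 0.0], [1.0, 0.002, 0.0], [0.0, 0.0, -1.0]]
contact_force: [-1.4, -0.7, 3.0]
grip_width: 30.5
grip_force: 1.6
```

Emit:
apply_moves(commands=[{"linear": [0, 0, 0.1], "dr": [0, 0, 0], "gripper": 0.36}, {"linear": [0, 0, 0], "dr": [0, 0, 0], "gripper": 0.36}])

```text
t: 5.6
eef_pos: [448.5, 380.2, -0.5]
eef_rot: [[-0.002, 1.0, 0.0], [1.0, 0.002, -0.0], [-0.0, 0.0, -1.0]]
contact_force: [-5.5, -3.9, 11.7]
grip_width: 30.5
grip_force: 6.3
```

Emit:
apply_moves(commands=[{"linear": [0, 0, -1.0], "dr": [0, 0, 0], "gripper": 0.76}, {"linear": [0, 0, 0], "dr": [0, 0, 0], "gripper": 0.76}, {"linear": [0, 0, 0], "dr": [0, 0, 0], "gripper": 0.76}, {"linear": [0, 0, 0.5], "dr": [0, 0, 0], "gripper": 0.76}, {"linear": [0, 0, 0.4], "dr": [0, 0, 0], "gripper": 0.76}, {"linear": [0, 0, 0.2], "dr": [0, 0, 0], "gripper": 0.76}, {"linear": [0, 0, 0], "dr": [0, 0, 0], "gripper": 0.76}])

```text
t: 6.3
eef_pos: [447.7, 379.7, -3.8]
eef_rot: [[-0.002, 1.0, -0.001], [1.0, 0.002, -0.001], [-0.001, -0.001, -1.0]]
contact_force: [-0.4, -0.1, 2.0]
grip_width: 65.0
grip_force: 0.0
```

Emit:
apply_moves(commands=[{"linear": [0, 0, 0.1], "dr": [0, 0, 0], "gripper": 0.76}, {"linear": [0, 0, 0], "dr": [0, 0, 0], "gripper": 0.76}])

```text
t: 6.5
eef_pos: [448.3, 380.1, -3.8]
eef_rot: [[-0.002, 1.0, -0.0], [1.0, 0.002, -0.0], [-0.0, -0.0, -1.0]]
contact_force: [0.9, -0.2, 0.1]
grip_width: 64.9
grip_force: 0.0
```

Emit:
apply_moves(commands=[{"linear": [0, 0, 0.1], "dr": [0, 0, 0], "gripper": 0.76}, {"linear": [0, 0, 0], "dr": [0, 0, 0], "gripper": 0.76}])

```text
t: 6.7
eef_pos: [448.4, 380.2, -4.7]
eef_rot: [[-0.002, 1.0, 0.0], [1.0, 0.002, 0.0], [0.0, 0.0, -1.0]]
contact_force: [0.4, 0.4, -0.6]
grip_width: 64.8
grip_force: 0.0
```

Emit:
apply_moves(commands=[{"linear": [0, 0, 0.1], "dr": [0, 0, 0], "gripper": 0.76}, {"linear": [0, 0, 0], "dr": [0, 0, 0], "gripper": 0.76}])

```text
t: 6.9
eef_pos: [448.3, 380.1, -5.8]
eef_rot: [[-0.002, 1.0, -0.0], [1.0, 0.002, -0.0], [-0.0, -0.0, -1.0]]
contact_force: [-0.2, 0.3, 0.6]
grip_width: 64.8
grip_force: 0.0
```

Emit:
apply_moves(commands=[{"linear": [0, 0, 0.1], "dr": [0, 0, 0], "gripper": 0.76}, {"linear": [0, 0, 0], "dr": [0, 0, 0], "gripper": 0.76}])

```text
t: 7.1
eef_pos: [448.5, 380.2, -6.2]
eef_rot: [[-0.002, 1.0, 0.0], [1.0, 0.002, 0.0], [0.0, 0.0, -1.0]]
contact_force: [-1.6, -0.6, 4.1]
grip_width: 65.1
grip_force: 2.3
```

Emit:
apply_moves(commands=[{"linear": [0, 0, 0.1], "dr": [0, 0, 0], "gripper": 0.76}, {"linear": [0, 0, 0], "dr": [0, 0, 0], "gripper": 0.76}])

```text
t: 7.3
eef_pos: [448.5, 380.2, -6.3]
eef_rot: [[-0.002, 1.0, 0.0], [1.0, 0.002, -0.0], [-0.0, 0.0, -1.0]]
contact_force: [-5.6, -4.7, 14.5]
grip_width: 65.1
grip_force: 7.1
```

Emit:
apply_moves(commands=[{"linear": [0, 0, -4.6], "dr": [0, 0, 0], "gripper": 0.5}, {"linear": [0, 0, -5], "dr": [0, 0, 0], "gripper": 0.5}, {"linear": [0, 0, -5], "dr": [0, 0, 0], "gripper": 0.5}, {"linear": [0, 0, -5], "dr": [0, 0, 0], "gripper": 0.5}, {"linear": [0, -0.5, -5], "dr": [0, 0, 0], "gripper": 0.5}, {"linear": [-2, -0.5, -4], "dr": [0, 0, 0], "gripper": 0.5}, {"linear": [-5, 0, 0], "dr": [0, 0, 0], "gripper": 0.5}, {"linear": [-5, 0, 0], "dr": [0, 0, 0], "gripper": 0.5}, {"linear": [-5, 0, 0], "dr": [0, 0, 0], "gripper": 0.5}, {"linear": [0, 0, 0], "dr": [0, 0, 0], "gripper": 0.5}])

```text
t: 8.3
eef_pos: [439.0, 205.3, 278.2]
eef_rot: [[0.003, 1.0, 0.001], [1.0, -0.003, -0.002], [-0.002, 0.001, -1.0]]
contact_force: [1.1, 0.4, 0.5]
grip_width: 42.6
grip_force: 0.0
```

Run:
```python
from h import *
p,C=look(["cassette_rest","packet_rest","timer_rest"],[(10,30),(2,18),(2,18)],conf=1)
plan([445,-480,290],0)
```

```text
packet_rest 0.6 [351.  93.] 2649 z [ 3.4  5.5 13.4] c [483.3 297.3] size [ 45.9 114. ] ang 10.0 mean [482.6 296.7]
timer_rest 0.61 [337. 187.] 3505 z [ 3.6  5.4 13.5] c [468.3 163. ] size [79.7 97.3] ang 15.9 mean [467.9 165.1]
at [438.7 210.7 278.1] t 8.5 shift cm [-69.07   0.5   -1.23] dr [ 0.01 -0.03  0.11] tool axes xy [[-0.002, 1.0], [1.0, 0.002]]
```

Emit:
apply_moves(commands=[{"linear": [-5, 0, -1], "dr": [0, 0, 0], "gripper": 0.5}, {"linear": [-5, 0, 0], "dr": [0, 0, 0], "gripper": 0.5}, {"linear": [-5, 0, 0], "dr": [0, 0, 0], "gripper": 0.5}, {"linear": [-5, 0, 0], "dr": [0, 0, 0], "gripper": 0.5}, {"linear": [-5, 0, 0], "dr": [0, 0, 0], "gripper": 0.5}, {"linear": [-5, 0, 0], "dr": [0, 0, 0], "gripper": 0.5}, {"linear": [-5, 0, 0], "dr": [0, 0, 0], "gripper": 0.5}, {"linear": [-5, 0, 0], "dr": [0, 0, 0], "gripper": 0.5}, {"linear": [-5, 0, 0], "dr": [0, 0, 0], "gripper": 0.5}, {"linear": [-5, 0, 0], "dr": [0, 0, 0], "gripper": 0.5}])

```text
t: 9.5
eef_pos: [440.4, -290.0, 287.7]
eef_rot: [[-0.004, 1.0, 0.0], [1.0, 0.004, 0.0], [0.0, 0.0, -1.0]]
contact_force: [0.6, 0.9, 0.3]
grip_width: 42.7
grip_force: 0.0
```

Emit:
apply_moves(commands=[{"linear": [-5, 0.3, 0], "dr": [0, 0, 0], "gripper": 0.5}, {"linear": [-3, 0.3, 0], "dr": [0, 0, 0], "gripper": 0.5}, {"linear": [0, 0, 0], "dr": [0, 0, -5], "gripper": 0.5}, {"linear": [0, 0, 0], "dr": [0, 0, -5], "gripper": 0.5}, {"linear": [0, 0, 0], "dr": [0, 0, 0], "gripper": 0.5}, {"linear": [0, 0, 0], "dr": [0, 0, 0], "gripper": 0.5}])

```text
t: 10.1
eef_pos: [446.6, -368.0, 287.5]
eef_rot: [[-0.175, 0.985, -0.0], [0.985, 0.175, 0.001], [0.001, -0.0, -1.0]]
contact_force: [0.8, 1.0, 0.2]
grip_width: 42.9
grip_force: 0.0
```

Run:
```python
from h import *
p,C=look(["cassette","packet","timer","carton","carton_rest"],[(140,165),(120,148),(100,130),(50,102),(2,18)],n="w2",conf=1)
im=np.zeros((400,640,3),np.uint8)
# top-down ortho of z>140
for lo,hi in [(152,162),(143.5,152)]:
    m=(C[...,2]>lo)&(C[...,2]<hi)&(np.hypot(C[...,0]-445,C[...,1]+365)<60)
    if m.sum()>20:
        r=cv2.minAreaRect(C[m][:,:2].astype(np.float32)); print(lo,hi,m.sum(),np.round(C[m].mean(0),1),np.round(np.hstack([r[0],r[1],r[2]]),1))
plan([445,-365,280],10)
```

```text
cassette 0.94 [321. 180.] 1446 z [144.7 155.  157.9] c [ 450.2 -364. ] size [29.6 49.4] ang 3.0 mean [ 450.1 -361.1]
packet 0.74 [320. 153.] 894 z [124.7 143.6 145.3] c [ 446.5 -347.9] size [30.5 56. ] ang 6.4 mean [ 443.  -333.7]
timer 0.96 [302. 164.] 830 z [103.4 113.3 116.4] c [ 425.1 -362.7] size [17.8 62.5] ang 9.0 mean [ 424.2 -359.5]
carton 0.83 [293. 160.] 722 z [58.8 96.2 97.9] c [ 406.9 -364.6] size [19.8 59.2] ang 6.5 mean [ 407.2 -365.1]
carton_rest 0.83 [426. 176.] 3102 z [ 3.7  5.6 13.5] c [ 610.3 -366.7] size [118.8  65.2] ang 4.5 mean [ 609.1 -366.1]
152 162 803 [ 450.3 -366.   156.3] [ 450.9 -366.8   23.2   32.5    4.2]
143.5 152 1356 [ 447.5 -355.2  146.4] [ 449.  -361.4   32.4   81.4    6.2]
at [ 445.8 -368.6  288. ] t 10.4 shift cm [ 0.37 -0.02  0.8 ] dr [0.01 0.01 0.09] tool axes xy [[-0.175, 0.985], [0.985, 0.175]]
```

View pics/w2.png

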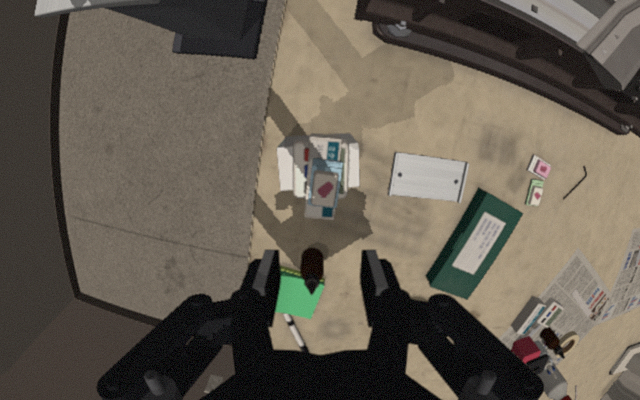

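Emit:
apply_moves(commands=[{"linear": [0.3, 0.5, 0], "dr": [0, 0, 3.3], "gripper": 0.5}, {"linear": [0, 0, 3], "dr": [0, 0, 3.3], "gripper": 0.5}, {"linear": [0, 0, 4], "dr": [0, 0, 0], "gripper": 0.5}, {"linear": [0, 0, 4], "dr": [0, 0, 0], "gripper": 0.5}, {"linear": [0, 0, 1.4], "dr": [0, 0, 0], "gripper": 0.5}, {"linear": [0, 0, 0], "dr": [0, 0, 0], "gripper": 0.5}, {"linear": [0, 0, 0], "dr": [0, 0, 0], "gripper": 0.5}])

```text
t: 11.1
eef_pos: [450.8, -365.6, 165.7]
eef_rot: [[-0.061, 0.998, 0.001], [0.998, 0.061, -0.001], [-0.002, 0.001, -1.0]]
contact_force: [-0.5, -0.4, 0.8]
grip_width: 42.5
grip_force: 0.0
```

Run:
```python
from h import *
p,C=look(["cassette"],[(146,165)],n="w3",conf=1)
m=(C[...,2]>152)&(C[...,2]<162)&(np.hypot(C[...,0]-450,C[...,1]+365)<25)
print(m.sum()); r=cv2.minAreaRect(C[m][:,:2].astype(np.float32)); print(np.round(np.hstack([C[m].mean(0),r[0],r[1],r[2]]),1))
plan([450.3,-364.7,143.8],3.5)
cv2.imwrite("pics/w3c.png",cv2.resize(cv2.cvtColor(p["frame"][170:330,220:420],cv2.COLOR_RGB2BGR),None,fx=3,fy=3))
```

```text
cassette 0.57 [316. 238.] 3543 z [147.4 155.  157.7] c [ 450.5 -363.1] size [28.6 46.8] ang 2.6 mean [ 450.2 -359.6]
2004
[ 450.6 -365.4  156.2  450.8 -366.7   23.1   32.3    2.7]
at [ 451.4 -366.2  166.9] t 11.2 shift cm [ 0.17 -0.1   2.31] dr [ 0.17  0.19 -0.  ] tool axes xy [[-0.061, 0.998], [0.998, 0.061]]
```

View pics/w3c.png

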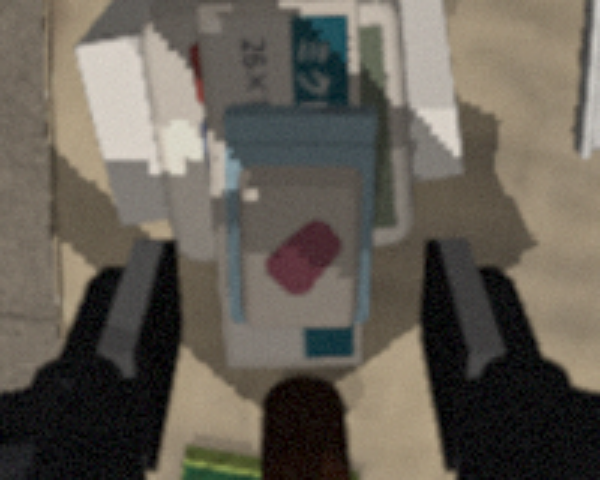

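Emit:
apply_moves(commands=[{"linear": [0.2, -0.1, 1.2], "dr": [0, 0, 0.5], "gripper": 0.5}, {"linear": [0, 0, 0.8], "dr": [0, 0, 0], "gripper": 0.5}, {"linear": [0, 0, 0], "dr": [0, 0, 0], "gripper": 0.5}, {"linear": [0, 0, 0], "dr": [0, 0, 0], "gripper": 0.5}])

```text
t: 11.6
eef_pos: [448.7, -362.8, 143.4]
eef_rot: [[-0.052, 0.999, -0.001], [0.999, 0.052, 0.001], [0.001, -0.001, -1.0]]
contact_force: [0.2, -0.1, -0.4]
grip_width: 42.7
grip_force: 0.0
```

Emit:
apply_moves(commands=[{"linear": [0, 0, 0], "dr": [0, 0, 0], "gripper": 0.5}, {"linear": [0, 0, 0], "dr": [0, 0, 0], "gripper": 0.5}])

```text
t: 11.8
eef_pos: [449.2, -363.2, 144.2]
eef_rot: [[-0.052, 0.999, 0.0], [0.999, 0.052, -0.0], [-0.0, 0.0, -1.0]]
contact_force: [-0.4, 0.1, -0.3]
grip_width: 42.9
grip_force: 0.0
```

Run:
```python
from h import *
plan([450.4,-364,143.8],3)
```

```text
at [ 449.2 -363.2  144.2] t 11.8 shift cm [-0.08  0.12  0.04] dr [0.02 0.02 0.  ] tool axes xy [[-0.052, 0.999], [0.999, 0.052]]
```

Emit:
apply_moves(commands=[{"linear": [0, 0.1, 0], "dr": [0, 0, 0], "gripper": 0.4}, {"linear": [0, 0, 0], "dr": [0, 0, 0], "gripper": 0.36}, {"linear": [0, 0, 0], "dr": [0, 0, 0], "gripper": 0.33}, {"linear": [0, 0, 0], "dr": [0, 0, 0], "gripper": 0.25}, {"linear": [0, 0, 0], "dr": [0, 0, 0], "gripper": 0.2}, {"linear": [0, 0, 0], "dr": [0, 0, 0], "gripper": 0.2}])

```text
t: 12.4
eef_pos: [450.3, -363.3, 144.4]
eef_rot: [[-0.052, 0.999, 0.001], [0.999, 0.052, -0.001], [-0.001, 0.001, -1.0]]
contact_force: [0.1, 0.2, 4.8]
grip_width: 25.4
grip_force: 59.4
```

Emit:
apply_moves(commands=[{"linear": [0, 0, -0.5], "dr": [0, 0, 0], "gripper": 0.2}, {"linear": [0, 0, -1], "dr": [0, 0, 0], "gripper": 0.2}, {"linear": [0, 0, -2], "dr": [0, 0, 0], "gripper": 0.2}, {"linear": [0, 0, -3], "dr": [0, 0, 0], "gripper": 0.2}, {"linear": [0, 0, 0], "dr": [0, 0, 0], "gripper": 0.2}, {"linear": [0, 0, 0], "dr": [0, 0, 0], "gripper": 0.2}])

```text
t: 13.0
eef_pos: [450.4, -363.5, 210.3]
eef_rot: [[-0.052, 0.999, 0.002], [0.999, 0.052, -0.002], [-0.002, 0.002, -1.0]]
contact_force: [-0.1, 0.2, -0.5]
grip_width: 25.5
grip_force: 59.0
```

Run:
```python
from h import *
p,C=look(["cassette","packet"],[(190,230),(120,146)],n="w4",conf=1)
plan([450.4,-364,300],3)
cv2.imwrite("pics/w4c.png",cv2.resize(cv2.cvtColor(p["frame"][120:330,200:440],cv2.COLOR_RGB2BGR),None,fx=2.5,fy=2.5))
```

```text
cassette 0.97 [316. 260.] 4156 z [210.7 221.  223.5] c [ 450.5 -363.6] size [28.  46.5] ang 2.9 mean [ 450.2 -358.9]
packet 0.62 [314. 184.] 2930 z [126.  143.7 145. ] c [ 446. -345.] size [29.8 50. ] ang 5.3 mean [ 445.9 -342.3]
at [ 449.4 -362.5  207.6] t 13.2 shift cm [-0.14  0.08 -9.24] dr [-0.09 -0.09  0.  ] tool axes xy [[-0.052, 0.999], [0.999, 0.052]]
```

View pics/w4c.png

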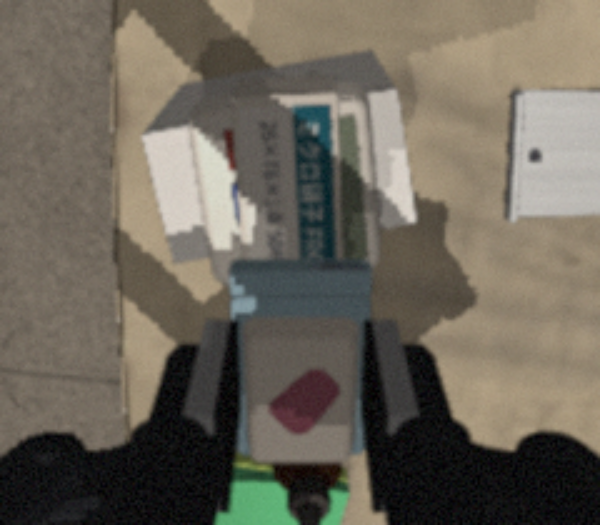

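Emit:
apply_moves(commands=[{"linear": [0, 0, -4], "dr": [0, 0, 0], "gripper": 0.2}, {"linear": [1, 0, -4], "dr": [0, 0, 0], "gripper": 0.2}, {"linear": [3, 0.2, -1.3], "dr": [0, 0, 0], "gripper": 0.2}, {"linear": [4.5, 0.3, 0], "dr": [0, 0, 0], "gripper": 0.2}, {"linear": [4.8, 0.3, 0], "dr": [0, 0, 0], "gripper": 0.2}, {"linear": [4.8, 0.3, 0], "dr": [0, 0, 0], "gripper": 0.2}, {"linear": [4.8, 0.3, 0], "dr": [0, 0, 0], "gripper": 0.2}, {"linear": [4.8, 0.3, 0], "dr": [0, 0, 0], "gripper": 0.2}, {"linear": [4.8, 0.3, 0], "dr": [0, 0, 0], "gripper": 0.2}, {"linear": [4.8, 0.3, 0], "dr": [0, 0, 0], "gripper": 0.2}])

```text
t: 14.15
eef_pos: [452.5, 12.6, 300.8]
eef_rot: [[-0.052, 0.999, -0.002], [0.999, 0.052, 0.0], [0.0, -0.002, -1.0]]
contact_force: [1.9, 0.1, -0.6]
grip_width: 25.4
grip_force: 59.1
```

Emit:
apply_moves(commands=[{"linear": [4.8, 0.3, 0], "dr": [0, 0, 0], "gripper": 0.2}, {"linear": [4.8, 0.3, 0], "dr": [0, 0, 0], "gripper": 0.2}, {"linear": [4.8, 0.3, 0], "dr": [0, 0, 0], "gripper": 0.2}, {"linear": [4.8, 0.3, 0], "dr": [0, 0, 0], "gripper": 0.2}, {"linear": [4.8, 0.3, 0], "dr": [0, 0, 0.8], "gripper": 0.2}, {"linear": [4.8, 0.3, 0], "dr": [0, 0, 0.8], "gripper": 0.2}, {"linear": [3, 0.2, 3], "dr": [0, 0, 0.8], "gripper": 0.2}, {"linear": [1, 0, 4], "dr": [0, 0, 0.8], "gripper": 0.2}, {"linear": [0, 0, 4], "dr": [0, 0, 0], "gripper": 0.2}])

```text
t: 15.05
eef_pos: [457.2, 341.0, 189.5]
eef_rot: [[0.001, 1.0, -0.001], [1.0, -0.001, -0.0], [-0.0, -0.001, -1.0]]
contact_force: [0.3, 0.5, -0.2]
grip_width: 25.4
grip_force: 59.1
```

Emit:
apply_moves(commands=[{"linear": [0, 0, 2], "dr": [0, 0, 0], "gripper": 0.2}, {"linear": [0, 0, 0], "dr": [0, 0, 0], "gripper": 0.2}, {"linear": [0, 0, 0], "dr": [0, 0, 0], "gripper": 0.2}, {"linear": [0, 0, 0], "dr": [0, 0, 0], "gripper": 0.2}])

```text
t: 15.45
eef_pos: [459.1, 339.7, 173.8]
eef_rot: [[0.004, 1.0, 0.002], [1.0, -0.004, 0.001], [0.001, 0.002, -1.0]]
contact_force: [-0.2, 0.2, 0.3]
grip_width: 25.9
grip_force: 59.1
```

```bash
cat >> h.py <<'E'
def fitrest(p,C,name,sx,sy,zlo,zhi,zb=1.5):
    "centre and yaw of a fixed rest: lips direction/edges via robust rectangle of the top points"
    for d in bot.silhouettes(p,name)[:1]:
        m=d["pixels"]&(p["range_z"]>0)&(C[...,2]>zlo)&(C[...,2]<zhi)
        k,l,st,_=cv2.connectedComponentsWithStats(m.astype(np.uint8)); m=l==1+np.argmax(st[1:,4])
        P=C[m][:,:2].astype(np.float64)
        best=None
        for a in np.radians(np.arange(-30,30,0.25)):
            X=np.array([np.cos(a),np.sin(a)]);Y=np.array([-X[1],X[0]])
            u=P@X;v=P@Y; ul,uh=np.percentile(u,[1,99]);vl,vh=np.percentile(v,[1,99])
            A=(uh-ul)*(vh-vl)
            if best is None or A<best[0]: best=(A,np.degrees(a),X*(ul+uh)/2+Y*(vl+vh)/2,uh-ul,vh-vl)
        print(name,round(d["confidence"],2),m.sum(),"yaw",best[1],"c",np.round(best[2],1),"size",np.round(best[3:],1),"want",sx,sy)
        return best[2],best[1]
E
python3 - <<'E'
from h import *
p,C=look(["cassette"],[(120,230)],n="w5",conf=1)
c,y=fitrest(p,C,"cassette_rest",40,72,10,27)
plan([c[0],c[1],180],y)
E
```

```text
cassette 0.76 [317. 258.] 4167 z [173.8 184.6 187. ] c [459.4 339.4] size [28.6 46.9] ang 1.3 mean [459.1 344.5]
cassette_rest 0.56 3055 yaw -1.75 c [464.5 445. ] size [38.6 70.3] want 40 72
at [459.1 339.7 173.8] t 15.6 shift cm [10.54  0.5  -0.6 ] dr [ 0.15 -0.09  1.54] tool axes xy [[0.004, 1.0], [1.0, -0.004]]
```

Emit:
apply_moves(commands=[{"linear": [4, 0.2, 0], "dr": [0, 0, 1.3], "gripper": 0.2}, {"linear": [4, 0.2, 0], "dr": [0, 0, 0], "gripper": 0.2}, {"linear": [2.5, 0.1, 2], "dr": [0, 0, 0], "gripper": 0.2}, {"linear": [0, 0, 4], "dr": [0, 0, 0], "gripper": 0.2}, {"linear": [0, 0, 4], "dr": [0, 0, 0], "gripper": 0.2}, {"linear": [0, 0, 3], "dr": [0, 0, 0], "gripper": 0.2}, {"linear": [0, 0, 0.5], "dr": [0, 0, 0], "gripper": 0.2}, {"linear": [0, 0, 0], "dr": [0, 0, 0], "gripper": 0.2}, {"linear": [0, 0, 0], "dr": [0, 0, 0], "gripper": 0.2}, {"linear": [0, 0, 0], "dr": [0, 0, 0], "gripper": 0.2}])

```text
t: 16.6
eef_pos: [466.7, 445.5, 40.0]
eef_rot: [[0.026, 1.0, 0.004], [1.0, -0.026, 0.003], [0.003, 0.004, -1.0]]
contact_force: [-0.9, -0.5, -0.1]
grip_width: 25.4
grip_force: 59.1
```

Run:
```python
from h import *
p,C=look(["cassette"],[(36,60)],n="w6",conf=1)
c,y=fitrest(p,C,"cassette_rest",40,72,10,27)
plan([464.3,445,17],-1.5)
```

```text
cassette 0.94 [319. 259.] 4061 z [40.2 50.9 53.1] c [466.5 445.2] size [47.  28.4] ang 88.6 mean [467.  450.4]
cassette_rest 0.93 2924 yaw -1.0 c [464.6 462.6] size [38.7 37.6] want 40 72
at [465.9 444.9  38.7] t 16.8 shift cm [ 0.   -0.17  2.17] dr [ 0.12 -0.1  -0.  ] tool axes xy [[0.026, 1.0], [1.0, -0.026]]
```

View pics/w6.png

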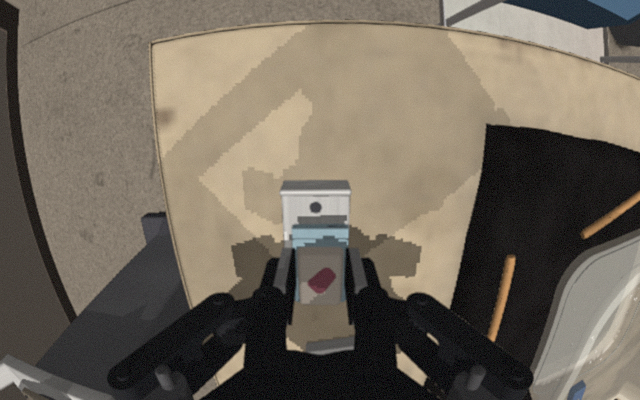

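Emit:
apply_moves(commands=[{"linear": [0, -0.2, 1], "dr": [0, 0, 0], "gripper": 0.2}, {"linear": [0, 0, 0.8], "dr": [0, 0, 0], "gripper": 0.2}, {"linear": [0, 0, 0], "dr": [0, 0, 0], "gripper": 0.2}, {"linear": [0, 0, 0], "dr": [0, 0, 0], "gripper": 0.2}, {"linear": [0, 0, 0], "dr": [0, 0, 0], "gripper": 0.2}])

```text
t: 17.25
eef_pos: [462.9, 444.1, 18.6]
eef_rot: [[0.026, 1.0, -0.0], [1.0, -0.026, -0.0], [-0.0, -0.0, -1.0]]
contact_force: [1.2, 0.2, -0.1]
grip_width: 25.6
grip_force: 59.1
```

Emit:
apply_moves(commands=[{"linear": [0, 0, 0.1], "dr": [0, 0, 0], "gripper": 0.2}, {"linear": [0, 0, 0], "dr": [0, 0, 0], "gripper": 0.2}, {"linear": [0, 0, 0], "dr": [0, 0, 0], "gripper": 0.2}])

```text
t: 17.55
eef_pos: [463.0, 444.2, 17.9]
eef_rot: [[0.026, 1.0, 0.0], [1.0, -0.026, 0.0], [0.0, 0.0, -1.0]]
contact_force: [0.6, -0.6, -0.1]
grip_width: 25.6
grip_force: 59.1
```

Emit:
apply_moves(commands=[{"linear": [0.1, 0.1, 0.1], "dr": [0, 0, 0], "gripper": 0.2}, {"linear": [0, 0, 0], "dr": [0, 0, 0], "gripper": 0.2}, {"linear": [0, 0, 0], "dr": [0, 0, 0], "gripper": 0.2}])

```text
t: 17.85
eef_pos: [464.0, 445.2, 16.8]
eef_rot: [[0.026, 1.0, -0.0], [1.0, -0.026, -0.0], [-0.0, -0.0, -1.0]]
contact_force: [-0.5, -1.1, -0.4]
grip_width: 25.8
grip_force: 59.1
```

Emit:
apply_moves(commands=[{"linear": [0, 0, 0.05], "dr": [0, 0, 0], "gripper": 0.2}, {"linear": [0, 0, 0], "dr": [0, 0, 0], "gripper": 0.2}, {"linear": [0, 0, 0], "dr": [0, 0, 0], "gripper": 0.2}])

```text
t: 18.15
eef_pos: [464.0, 445.3, 16.5]
eef_rot: [[0.026, 1.0, 0.0], [1.0, -0.026, 0.0], [0.0, 0.0, -1.0]]
contact_force: [-1.3, -0.7, 1.6]
grip_width: 25.5
grip_force: 59.3
```

Emit:
apply_moves(commands=[{"linear": [0, 0, 0.05], "dr": [0, 0, 0], "gripper": 0.2}, {"linear": [0, 0, 0], "dr": [0, 0, 0], "gripper": 0.2}, {"linear": [0, 0, 0], "dr": [0, 0, 0], "gripper": 0.2}])

```text
t: 18.45
eef_pos: [464.0, 445.3, 16.4]
eef_rot: [[0.026, 1.0, 0.0], [1.0, -0.026, 0.0], [0.0, 0.0, -1.0]]
contact_force: [-2.9, -2.2, 4.2]
grip_width: 25.6
grip_force: 59.9
```

Emit:
apply_moves(commands=[{"linear": [0, 0, 0], "dr": [0, 0, 0], "gripper": 0.35}, {"linear": [0, 0, 0], "dr": [0, 0, 0], "gripper": 0.42}, {"linear": [0, 0, 0], "dr": [0, 0, 0], "gripper": 0.5}, {"linear": [0, 0, 0], "dr": [0, 0, 0], "gripper": 0.5}, {"linear": [0, 0, -1], "dr": [0, 0, 0], "gripper": 0.5}, {"linear": [0, 0, -3], "dr": [0, 0, 0], "gripper": 0.5}, {"linear": [0, 0, -5], "dr": [0, 0, 0], "gripper": 0.5}, {"linear": [-2, 0, -5], "dr": [0, 0, 0], "gripper": 0.5}, {"linear": [-4, 0, -5], "dr": [0, 0, 0], "gripper": 0.5}, {"linear": [-3, 0, -4], "dr": [0, 0, 0], "gripper": 0.5}])

```text
t: 19.45
eef_pos: [461.7, 364.7, 234.1]
eef_rot: [[0.025, 1.0, 0.001], [1.0, -0.025, 0.001], [0.001, 0.001, -1.0]]
contact_force: [0.4, 0.1, 0.4]
grip_width: 42.3
grip_force: 0.0
```

Emit:
apply_moves(commands=[{"linear": [0, 0, 0], "dr": [0, 0, 0], "gripper": 0.5}, {"linear": [0, 0, 0], "dr": [0, 0, 0], "gripper": 0.5}, {"linear": [0, 0, 0], "dr": [0, 0, 0], "gripper": 0.5}, {"linear": [0, 0, 0], "dr": [0, 0, 0], "gripper": 0.5}])

```text
t: 19.85
eef_pos: [461.0, 365.4, 229.6]
eef_rot: [[0.025, 1.0, -0.003], [1.0, -0.025, -0.002], [-0.002, -0.002, -1.0]]
contact_force: [0.7, 0.3, -0.9]
grip_width: 42.5
grip_force: 0.0
```

Run:
```python
from h import *
p,C=look(["cassette"],[(17.5,40)],n="w7",conf=1)
cv2.imwrite("pics/w7c.png",cv2.resize(cv2.cvtColor(p["frame"][60:330,220:440],cv2.COLOR_RGB2BGR),None,fx=2.2,fy=2.2))
m=(np.abs(C[...,0]-464)<25)&(np.abs(C[...,1]-445)<42)&(C[...,2]>11)
r=cv2.minAreaRect(C[m][:,:2].astype(np.float32)); print(np.round(np.hstack([r[0],r[1],r[2]]),1))
fitrest(p,C,"packet_rest",44,108,2.5,18)
plan([446,-365,300],5)
```

```text
cassette 0.61 [319. 100.] 839 z [20.3 28.1 30.1] c [464.4 441.2] size [37.8 28.1] ang 88.5 mean [464.1 441.6]
[464.3 445.2  70.8  40.4  88.7]
packet_rest 0.76 2693 yaw 9.5 c [482.7 297.5] size [ 43.  106.2] want 44 108
at [461.2 365.5 229.9] t 20.0 shift cm [-73.08   0.32  -6.91] dr [-0.12  0.07 -6.46] tool axes xy [[0.026, 1.0], [1.0, -0.026]]
```

View pics/w7c.png

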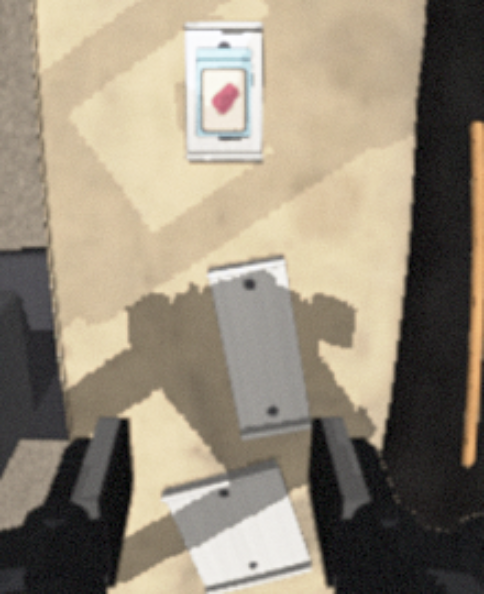

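Emit:
apply_moves(commands=[{"linear": [-3, 0, -4], "dr": [0, 0, 0], "gripper": 0.7}, {"linear": [-5, 0, -3], "dr": [0, 0, 0], "gripper": 0.7}, {"linear": [-5, 0, 0], "dr": [0, 0, 0], "gripper": 0.7}, {"linear": [-5, 0, 0], "dr": [0, 0, 0], "gripper": 0.7}, {"linear": [-5, 0, 0], "dr": [0, 0, 0], "gripper": 0.7}, {"linear": [-5, 0, 0], "dr": [0, 0, 0], "gripper": 0.7}, {"linear": [-5, 0, 0], "dr": [0, 0, 0], "gripper": 0.7}, {"linear": [-5, 0, 0], "dr": [0, 0, 0], "gripper": 0.7}, {"linear": [-5, 0, 0], "dr": [0, 0, 0], "gripper": 0.7}, {"linear": [-5, 0, 0], "dr": [0, 0, 0], "gripper": 0.7}])

```text
t: 21.0
eef_pos: [449.1, -109.0, 296.8]
eef_rot: [[0.026, 1.0, -0.0], [1.0, -0.026, 0.0], [0.0, -0.0, -1.0]]
contact_force: [1.5, 0.2, 0.1]
grip_width: 59.9
grip_force: 0.0
```

Emit:
apply_moves(commands=[{"linear": [-5, 0, 0], "dr": [0, 0, 0], "gripper": 0.7}, {"linear": [-5, 0, 0], "dr": [0, 0, 0], "gripper": 0.7}, {"linear": [-5, 0, 0], "dr": [0, 0, 0], "gripper": 0.7}, {"linear": [-5, 0, 0], "dr": [0, 0, 0], "gripper": 0.7}, {"linear": [-4, 0.2, 0], "dr": [0, 0, 0], "gripper": 0.7}, {"linear": [-1, 0.1, 0], "dr": [0, 0, -3.5], "gripper": 0.7}, {"linear": [0, 0, 0], "dr": [0, 0, -3.5], "gripper": 0.7}, {"linear": [0, 0, 0], "dr": [0, 0, 0], "gripper": 0.7}, {"linear": [0, 0, 0], "dr": [0, 0, 0], "gripper": 0.7}, {"linear": [0, 0, 0], "dr": [0, 0, 0], "gripper": 0.7}])

```text
t: 22.0
eef_pos: [446.2, -356.8, 296.9]
eef_rot: [[-0.095, 0.995, -0.0], [0.995, 0.095, 0.0], [0.0, -0.0, -1.0]]
contact_force: [0.0, -1.0, -0.9]
grip_width: 59.9
grip_force: 0.0
```

```bash
cat >> h.py <<'E'
def slab(C,c,rad,lo,hi):
    m=(C[...,2]>lo)&(C[...,2]<hi)&(np.hypot(C[...,0]-c[0],C[...,1]-c[1])<rad)
    k,l,st,_=cv2.connectedComponentsWithStats(m.astype(np.uint8)); m=l==1+np.argmax(st[1:,4])
    r=cv2.minAreaRect(C[m][:,:2].astype(np.float32)); print("slab",lo,hi,m.sum(),"z",np.round(np.median(C[m][:,2]),1),"c",np.round(r[0],1),"size",np.round(r[1],1),"ang",round(r[2],1))
E
python3 - <<'E'
from h import *
p,C=look(["packet","timer"],[(135,155),(108,120)],n="w8",conf=1)
slab(C,(446,-364),60,136,150); slab(C,(446,-364),60,106,120)
plan([446,-363,134],6)
E
```

```text
packet 0.71 [322. 182.] 2295 z [141.8 143.7 145.2] c [ 447.5 -360.9] size [29.4 81.9] ang 6.1 mean [ 447.6 -358.9]
timer 0.59 [303. 175.] 700 z [110.  113.3 116.2] c [ 423.4 -363.4] size [16.  61.6] ang 6.4 mean [ 424.1 -360.6]
slab 136 150 2319 z 143.7 c [ 447.5 -360.9] size [29.4 81.9] ang 6.1
slab 106 120 709 z 113.3 c [ 423.4 -363.1] size [16.  62.1] ang 6.4
at [ 446.2 -356.9  297.2] t 22.1 shift cm [-0.6  -0.08 16.32] dr [ 0.01  0.01 -0.5 ] tool axes xy [[-0.096, 0.995], [0.995, 0.096]]
```

Emit:
apply_moves(commands=[{"linear": [-0.4, 0.1, 2], "dr": [0, 0, -0.6], "gripper": 0.6}, {"linear": [0, 0, 4], "dr": [0, 0, 0], "gripper": 0.6}, {"linear": [0, 0, 4], "dr": [0, 0, 0], "gripper": 0.6}, {"linear": [0, 0, 3.5], "dr": [0, 0, 0], "gripper": 0.6}, {"linear": [0, 0, 2], "dr": [0, 0, 0], "gripper": 0.6}, {"linear": [0, 0, 1], "dr": [0, 0, 0], "gripper": 0.6}, {"linear": [0, 0, 0], "dr": [0, 0, 0], "gripper": 0.6}, {"linear": [0, 0, 0], "dr": [0, 0, 0], "gripper": 0.6}, {"linear": [0, 0, 0], "dr": [0, 0, 0], "gripper": 0.6}, {"linear": [0, 0, 0], "dr": [0, 0, 0], "gripper": 0.6}])

```text
t: 23.15
eef_pos: [448.2, -361.9, 133.8]
eef_rot: [[-0.106, 0.994, 0.002], [0.994, 0.106, -0.002], [-0.002, 0.002, -1.0]]
contact_force: [0.1, 0.4, -0.4]
grip_width: 51.3
grip_force: 0.0
```

Emit:
apply_moves(commands=[{"linear": [0.1, -0.05, 0.8], "dr": [0, 0, 0], "gripper": 0.55}, {"linear": [0, 0, 0.6], "dr": [0, 0, 0], "gripper": 0.5}, {"linear": [0, 0, 0], "dr": [0, 0, 0], "gripper": 0.5}, {"linear": [0, 0, 0], "dr": [0, 0, 0], "gripper": 0.5}, {"linear": [0, 0, 0], "dr": [0, 0, 0], "gripper": 0.5}, {"linear": [0, 0, 0], "dr": [0, 0, 0], "gripper": 0.5}])

```text
t: 23.75
eef_pos: [446.9, -360.4, 118.3]
eef_rot: [[-0.106, 0.994, 0.0], [0.994, 0.106, -0.0], [-0.0, 0.0, -1.0]]
contact_force: [0.1, -1.2, -0.4]
grip_width: 42.6
grip_force: 0.0
```

Close gently and lift.

Emit:
apply_moves(commands=[{"linear": [-0.05, 0.06, 0], "dr": [0, 0, 0], "gripper": 0.42}, {"linear": [0, 0, 0], "dr": [0, 0, 0], "gripper": 0.38}, {"linear": [0, 0, 0], "dr": [0, 0, 0], "gripper": 0.34}, {"linear": [0, 0, 0], "dr": [0, 0, 0], "gripper": 0.25}, {"linear": [0, 0, 0], "dr": [0, 0, 0], "gripper": 0.2}, {"linear": [0, 0, 0], "dr": [0, 0, 0], "gripper": 0.2}])

```text
t: 24.35
eef_pos: [447.6, -360.9, 118.4]
eef_rot: [[-0.106, 0.994, 0.001], [0.994, 0.106, -0.001], [-0.001, 0.0, -1.0]]
contact_force: [0.1, -0.5, 4.9]
grip_width: 29.2
grip_force: 59.7
```

Emit:
apply_moves(commands=[{"linear": [0, 0, -0.5], "dr": [0, 0, 0], "gripper": 0.2}, {"linear": [0, 0, -1], "dr": [0, 0, 0], "gripper": 0.2}, {"linear": [0, 0, -2], "dr": [0, 0, 0], "gripper": 0.2}, {"linear": [0, 0, -3], "dr": [0, 0, 0], "gripper": 0.2}, {"linear": [0, 0, -3], "dr": [0, 0, 0], "gripper": 0.2}, {"linear": [0, 0, -4], "dr": [0, 0, 0], "gripper": 0.2}, {"linear": [0, 0, -3], "dr": [0, 0, 0], "gripper": 0.2}, {"linear": [0, 0, 0], "dr": [0, 0, 0], "gripper": 0.2}, {"linear": [0, 0, 0], "dr": [0, 0, 0], "gripper": 0.2}, {"linear": [0, 0, 0], "dr": [0, 0, 0], "gripper": 0.2}])

```text
t: 25.35
eef_pos: [446.9, -360.1, 281.5]
eef_rot: [[-0.106, 0.994, -0.002], [0.994, 0.106, 0.002], [0.002, -0.002, -1.0]]
contact_force: [-0.3, 0.5, -1.7]
grip_width: 29.0
grip_force: 59.3
```

Run:
```python
from h import *
p,C=look(["packet","timer"],[(270,330),(105,118)],n="w9",conf=1)
slab(C,(446,-364),60,106,120)
plan([478,165,320],7)
```

```text
packet 0.57 [319. 261.] 10329 z [282.  306.7 308. ] c [ 446.4 -360.8] size [32.8 82.9] ang 6.3 mean [ 445.9 -349.9]
timer 0.74 [316. 166.] 2163 z [107.7 113.6 116.2] c [ 444.3 -349. ] size [59.5 42.5] ang 8.4 mean [ 444.5 -348.2]
slab 106 120 2159 z 113.6 c [ 444.2 -349.4] size [59.4 42.8] ang 9.0
at [ 446.8 -360.1  281.2] t 25.5 shift cm [51.89  8.67 -3.77] dr [-0.11 -0.14 -0.9 ] tool axes xy [[-0.106, 0.994], [0.994, 0.106]]
```

Emit:
apply_moves(commands=[{"linear": [2, 0.3, -1], "dr": [0, 0, 0], "gripper": 0.2}, {"linear": [4, 0.7, -1], "dr": [0, 0, 0], "gripper": 0.2}, {"linear": [4.8, 0.8, 0], "dr": [0, 0, 0], "gripper": 0.2}, {"linear": [4.8, 0.8, 0], "dr": [0, 0, 0], "gripper": 0.2}, {"linear": [4.8, 0.8, 0], "dr": [0, 0, 0], "gripper": 0.2}, {"linear": [4.8, 0.8, 0], "dr": [0, 0, 0], "gripper": 0.2}, {"linear": [4.8, 0.8, 0], "dr": [0, 0, 0], "gripper": 0.2}, {"linear": [4.8, 0.8, 0], "dr": [0, 0, 0], "gripper": 0.2}, {"linear": [4.8, 0.8, 0], "dr": [0, 0, 0], "gripper": 0.2}, {"linear": [4.8, 0.8, 0], "dr": [0, 0, 0], "gripper": 0.2}])

```text
t: 26.5
eef_pos: [473.1, 90.6, 302.3]
eef_rot: [[-0.106, 0.994, -0.001], [0.994, 0.106, -0.0], [-0.0, -0.001, -1.0]]
contact_force: [0.6, -0.6, -1.4]
grip_width: 29.0
grip_force: 59.4
```

Emit:
apply_moves(commands=[{"linear": [4.8, 0.8, 0], "dr": [0, 0, -1], "gripper": 0.2}, {"linear": [3.5, 0.5, 0], "dr": [0, 0, -1], "gripper": 0.2}, {"linear": [1.5, 0, 3], "dr": [0, 0, -1], "gripper": 0.2}, {"linear": [0, 0, 4], "dr": [0, 0, 0], "gripper": 0.2}, {"linear": [0, 0, 2], "dr": [0, 0, 0], "gripper": 0.2}, {"linear": [0, 0, 1], "dr": [0, 0, 0], "gripper": 0.2}, {"linear": [0, 0, 0], "dr": [0, 0, 0], "gripper": 0.2}, {"linear": [0, 0, 0], "dr": [0, 0, 0], "gripper": 0.2}, {"linear": [0, 0, 0], "dr": [0, 0, 0], "gripper": 0.2}, {"linear": [0, 0, 0], "dr": [0, 0, 0], "gripper": 0.2}])

```text
t: 27.5
eef_pos: [476.1, 187.6, 204.7]
eef_rot: [[-0.158, 0.987, 0.003], [0.987, 0.158, 0.001], [0.0, 0.003, -1.0]]
contact_force: [-0.9, -0.3, -0.6]
grip_width: 28.8
grip_force: 59.4
```

Run:
```python
from h import *
p,C=look(["packet"],[(190,250)],n="w10",conf=1)
c,y=fitrest(p,C,"packet_rest",44,108,2.5,18)
slab(C,(483,297),65,2.5,18)
plan([c[0],c[1],120],y)
```

```text
packet 0.97 [321. 259.] 10291 z [205.  229.9 231.1] c [476.7 187.1] size [32.6 82.9] ang 8.3 mean [474.5 197.7]
packet_rest 0.66 3853 yaw 9.5 c [482.9 296. ] size [ 41.9 105.3] want 44 108
slab 2.5 18 3950 z 5.6 c [482.4 298.3] size [ 49.5 117.1] ang 8.4
at [475.6 187.5 203.8] t 27.6 shift cm [10.6   2.43  8.39] dr [ 0.07 -0.01 -0.41] tool axes xy [[-0.158, 0.987], [0.987, 0.158]]
```

Emit:
apply_moves(commands=[{"linear": [3.5, 0.8, 0], "dr": [0, 0, 0], "gripper": 0.2}, {"linear": [4, 0.9, 1], "dr": [0, 0, 0], "gripper": 0.2}, {"linear": [3.2, 0.8, 3], "dr": [0, 0, 0], "gripper": 0.2}, {"linear": [0, 0, 4], "dr": [0, 0, 0], "gripper": 0.2}, {"linear": [0, 0, 4], "dr": [0, 0, 0], "gripper": 0.2}, {"linear": [0, 0, 3], "dr": [0, 0, 0], "gripper": 0.2}, {"linear": [0, 0, 1], "dr": [0, 0, 0], "gripper": 0.2}, {"linear": [0, 0, 0], "dr": [0, 0, 0], "gripper": 0.2}, {"linear": [0, 0, 0], "dr": [0, 0, 0], "gripper": 0.2}, {"linear": [0, 0, 0], "dr": [0, 0, 0], "gripper": 0.2}])

```text
t: 28.65
eef_pos: [484.8, 297.9, 45.7]
eef_rot: [[-0.158, 0.987, 0.004], [0.987, 0.158, 0.002], [0.001, 0.004, -1.0]]
contact_force: [-0.1, -0.2, -1.7]
grip_width: 28.5
grip_force: 59.6
```

Emit:
apply_moves(commands=[{"linear": [0, 0, 0], "dr": [0, 0, 0], "gripper": 0.2}, {"linear": [0, 0, 0], "dr": [0, 0, 0], "gripper": 0.2}, {"linear": [0, 0, 0], "dr": [0, 0, 0], "gripper": 0.2}])

```text
t: 28.95
eef_pos: [483.3, 297.2, 43.7]
eef_rot: [[-0.158, 0.987, 0.001], [0.987, 0.158, 0.0], [0.0, 0.001, -1.0]]
contact_force: [0.5, -1.1, -2.0]
grip_width: 29.1
grip_force: 59.6
```

Run:
```python
from h import *
p,C=look(["packet"],[(30,90)],n="w11",conf=1)
c,y=fitrest(p,C,"packet_rest",44,108,2.5,18)
slab(C,(483,297),65,60,75)
m=(np.abs(C[...,0]-480)<60)&(np.abs(C[...,1]-340)<30)&(C[...,2]>2.8)&(C[...,2]<18)
print(m.sum()); a=np.radians(9.2); X=np.array([np.cos(a),np.sin(a)]);Y=np.array([-X[1],X[0]]);P=C[m][:,:2]-[483,297]
print("u",np.percentile(P@X,[1,99]),"v",np.percentile(P@Y,[1,99]))
plan([483,297.5,16],9.2)
```

```text
packet 0.69 [324. 260.] 10274 z [44.3 68.9 70.2] c [484.1 296.7] size [31.5 82.9] ang 9.0 mean [481.8 307.4]
packet_rest 0.89 2702 yaw 10.0 c [475.9 337.1] size [42.2 25.8] want 44 108
slab 60 75 10413 z 69.0 c [483.5 296.6] size [56.5 82.8] ang 8.2
2977
u [-34.70027695  50.7342907 ] v [20.53396813 67.2386409 ]
at [483.  297.1  43.1] t 29.1 shift cm [0.04 0.01 2.71] dr [ 0.01 -0.   -0.1 ] tool axes xy [[-0.158, 0.987], [0.987, 0.158]]
```

View pics/w11.png

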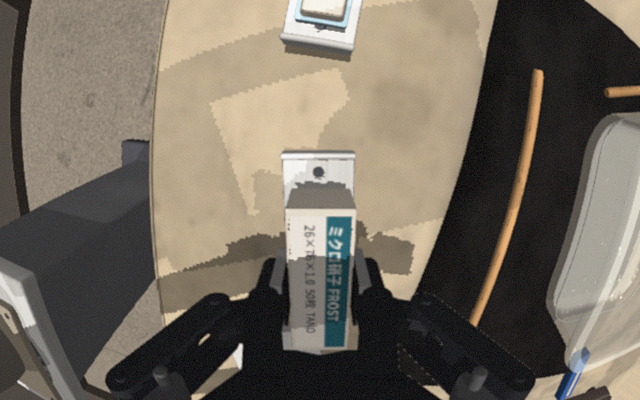

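Emit:
apply_moves(commands=[{"linear": [0.05, -0.05, 1.5], "dr": [0, 0, 0], "gripper": 0.2}, {"linear": [0, 0, 1.1], "dr": [0, 0, 0], "gripper": 0.2}, {"linear": [0, 0, 0], "dr": [0, 0, 0], "gripper": 0.2}, {"linear": [0, 0, 0], "dr": [0, 0, 0], "gripper": 0.2}, {"linear": [0, 0, 0], "dr": [0, 0, 0], "gripper": 0.2}, {"linear": [0, 0, 0.3], "dr": [0, 0, 0], "gripper": 0.2}, {"linear": [0, 0, 0], "dr": [0, 0, 0], "gripper": 0.2}, {"linear": [0, 0, 0], "dr": [0, 0, 0], "gripper": 0.2}, {"linear": [0, 0, 0], "dr": [0, 0, 0], "gripper": 0.2}])

```text
t: 30.0
eef_pos: [482.5, 297.5, 14.2]
eef_rot: [[-0.158, 0.987, 0.0], [0.987, 0.158, 0.0], [0.0, 0.0, -1.0]]
contact_force: [0.1, 0.5, -1.7]
grip_width: 29.2
grip_force: 59.6
```

Emit:
apply_moves(commands=[{"linear": [0, 0, 0.1], "dr": [0, 0, 0], "gripper": 0.2}, {"linear": [0, 0, 0], "dr": [0, 0, 0], "gripper": 0.2}, {"linear": [0, 0, 0], "dr": [0, 0, 0], "gripper": 0.2}])

```text
t: 30.3
eef_pos: [482.3, 297.5, 13.0]
eef_rot: [[-0.158, 0.987, -0.0], [0.987, 0.158, -0.0], [-0.0, -0.0, -1.0]]
contact_force: [-0.9, 0.1, -1.8]
grip_width: 29.0
grip_force: 59.6
```

Emit:
apply_moves(commands=[{"linear": [0, 0, 0.1], "dr": [0, 0, 0], "gripper": 0.2}, {"linear": [0, 0, 0], "dr": [0, 0, 0], "gripper": 0.2}, {"linear": [0, 0, 0], "dr": [0, 0, 0], "gripper": 0.2}])

```text
t: 30.6
eef_pos: [482.3, 297.5, 12.0]
eef_rot: [[-0.158, 0.987, -0.0], [0.987, 0.158, -0.0], [-0.0, -0.0, -1.0]]
contact_force: [0.3, -0.1, -1.8]
grip_width: 28.6
grip_force: 59.6
```

Emit:
apply_moves(commands=[{"linear": [0, 0.03, 0.1], "dr": [0, 0, 0], "gripper": 0.2}, {"linear": [0, 0, 0], "dr": [0, 0, 0], "gripper": 0.2}, {"linear": [0, 0, 0], "dr": [0, 0, 0], "gripper": 0.2}])

```text
t: 30.9
eef_pos: [482.6, 297.5, 11.0]
eef_rot: [[-0.158, 0.987, -0.0], [0.987, 0.158, -0.0], [-0.0, -0.0, -1.0]]
contact_force: [0.0, -0.2, -1.9]
grip_width: 29.2
grip_force: 59.6
```

Emit:
apply_moves(commands=[{"linear": [0, 0, 0.06], "dr": [0, 0, 0], "gripper": 0.2}, {"linear": [0, 0, 0], "dr": [0, 0, 0], "gripper": 0.2}, {"linear": [0, 0, 0], "dr": [0, 0, 0], "gripper": 0.2}])

```text
t: 31.2
eef_pos: [482.7, 297.5, 10.5]
eef_rot: [[-0.158, 0.987, 0.0], [0.987, 0.158, -0.0], [-0.0, 0.0, -1.0]]
contact_force: [0.4, 0.8, -1.0]
grip_width: 29.0
grip_force: 59.7
```

Emit:
apply_moves(commands=[{"linear": [0, 0, 0.05], "dr": [0, 0, 0], "gripper": 0.2}, {"linear": [0, 0, 0], "dr": [0, 0, 0], "gripper": 0.2}, {"linear": [0, 0, 0], "dr": [0, 0, 0], "gripper": 0.2}])

```text
t: 31.5
eef_pos: [482.7, 297.6, 10.4]
eef_rot: [[-0.158, 0.987, 0.0], [0.987, 0.158, -0.0], [-0.0, 0.0, -1.0]]
contact_force: [-2.7, -1.5, 5.5]
grip_width: 29.2
grip_force: 60.4
```

Emit:
apply_moves(commands=[{"linear": [0, 0, 0], "dr": [0, 0, 0], "gripper": 0.38}, {"linear": [0, 0, 0], "dr": [0, 0, 0], "gripper": 0.45}, {"linear": [0, 0, 0], "dr": [0, 0, 0], "gripper": 0.55}, {"linear": [0, 0, 0], "dr": [0, 0, 0], "gripper": 0.55}, {"linear": [0, 0, -1], "dr": [0, 0, 0], "gripper": 0.55}, {"linear": [0, 0, -3], "dr": [0, 0, 0], "gripper": 0.55}, {"linear": [0, 0, -5], "dr": [0, 0, 0], "gripper": 0.55}, {"linear": [-2, -0.3, -5], "dr": [0, 0, 0], "gripper": 0.55}, {"linear": [-4, -0.6, -5], "dr": [0, 0, 0], "gripper": 0.55}, {"linear": [-3, -0.5, -4], "dr": [0, 0, 0], "gripper": 0.55}])

```text
t: 32.5
eef_pos: [482.8, 216.4, 227.8]
eef_rot: [[-0.159, 0.987, 0.001], [0.987, 0.159, 0.0], [0.0, 0.002, -1.0]]
contact_force: [1.0, -0.2, -1.1]
grip_width: 47.2
grip_force: 0.0
```

Emit:
apply_moves(commands=[{"linear": [0, 0, 0], "dr": [0, 0, 0], "gripper": 0.55}, {"linear": [0, 0, 0], "dr": [0, 0, 0], "gripper": 0.55}, {"linear": [0, 0, 0], "dr": [0, 0, 0], "gripper": 0.55}, {"linear": [0, 0, 0], "dr": [0, 0, 0], "gripper": 0.55}])

```text
t: 32.9
eef_pos: [481.9, 217.4, 223.2]
eef_rot: [[-0.159, 0.987, -0.003], [0.987, 0.159, -0.001], [-0.0, -0.003, -1.0]]
contact_force: [-0.2, -0.1, -0.3]
grip_width: 46.9
grip_force: 0.0
```

Run:
```python
from h import *
p,C=look(["packet"],[(30,45)],n="w12",conf=1)
cv2.imwrite("pics/w12c.png",cv2.resize(cv2.cvtColor(p["frame"][20:330,220:440],cv2.COLOR_RGB2BGR),None,fx=1.9,fy=1.9))
slab(C,(483,297),60,31,42); slab(C,(483,297),68,3,42); slab(C,(483,297),68,8,16)
fitrest(p,C,"timer_rest",78,92,2.5,18)
plan([446,-400,300],8.5)
```

```text
slab 31 42 2178 z 35.7 c [483.1 296.7] size [30.4 82.3] ang 8.8
slab 3 42 3576 z 35.0 c [482.9 295.6] size [ 47.5 110.4] ang 9.9
slab 8 16 155 z 13.1 c [491.3 245.6] size [44.2  3.8] ang 9.5
timer_rest 0.59 4300 yaw 16.5 c [467.8 165.8] size [75.1 89.6] want 78 92
at [482.3 217.4 223.6] t 33.0 shift cm [-60.38 -13.41  -7.58] dr [-0.14  0.02  0.65] tool axes xy [[-0.159, 0.987], [0.987, 0.159]]
```

View pics/w12c.png

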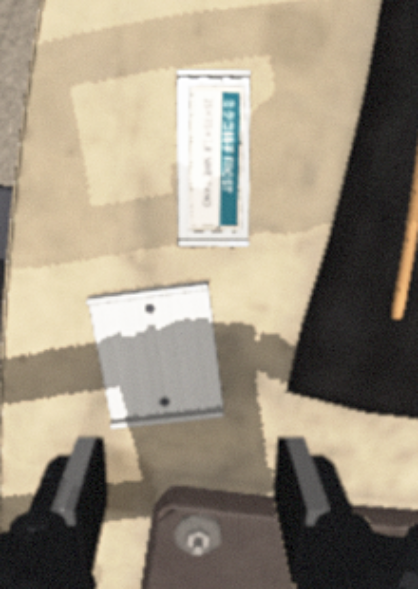

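Emit:
apply_moves(commands=[{"linear": [-2, -0.4, -4], "dr": [0, 0, 0], "gripper": 0.95}, {"linear": [-3.5, -0.8, -3.5], "dr": [0, 0, 0], "gripper": 0.95}, {"linear": [-4.7, -1.1, 0], "dr": [0, 0, 0], "gripper": 0.95}, {"linear": [-4.7, -1.1, 0], "dr": [0, 0, 0], "gripper": 0.95}, {"linear": [-4.7, -1.1, 0], "dr": [0, 0, 0], "gripper": 0.95}, {"linear": [-4.7, -1.1, 0], "dr": [0, 0, 0], "gripper": 0.95}, {"linear": [-4.7, -1.1, 0], "dr": [0, 0, 0], "gripper": 0.95}, {"linear": [-4.7, -1.1, 0], "dr": [0, 0, 0], "gripper": 0.95}, {"linear": [-4.7, -1.1, 0], "dr": [0, 0, 0], "gripper": 0.95}, {"linear": [-4.7, -1.1, 0], "dr": [0, 0, 0], "gripper": 0.95}])

```text
t: 34.05
eef_pos: [452.0, -225.9, 299.4]
eef_rot: [[-0.159, 0.987, -0.0], [0.987, 0.159, 0.0], [0.0, -0.0, -1.0]]
contact_force: [0.5, -0.8, 0.4]
grip_width: 81.0
grip_force: 0.0
```

Emit:
apply_moves(commands=[{"linear": [-4.7, -1.1, 0], "dr": [0, 0, 0], "gripper": 0.95}, {"linear": [-4.7, -1.1, 0], "dr": [0, 0, 0], "gripper": 0.95}, {"linear": [-3.5, -0.6, 0], "dr": [0, 0, 0], "gripper": 0.95}, {"linear": [-1, 0, 2], "dr": [0, 0, 0.6], "gripper": 0.95}, {"linear": [0, 0, 3], "dr": [0, 0, 0], "gripper": 0.95}, {"linear": [0, 0, 1], "dr": [0, 0, 0], "gripper": 0.95}, {"linear": [0, 0, 0], "dr": [0, 0, 0], "gripper": 0.95}, {"linear": [0, 0, 0], "dr": [0, 0, 0], "gripper": 0.95}, {"linear": [0, 0, 0], "dr": [0, 0, 0], "gripper": 0.95}, {"linear": [0, 0, 0], "dr": [0, 0, 0], "gripper": 0.95}])

```text
t: 35.05
eef_pos: [447.5, -366.2, 241.7]
eef_rot: [[-0.148, 0.989, 0.002], [0.989, 0.148, -0.002], [-0.002, 0.002, -1.0]]
contact_force: [0.1, -0.1, -0.1]
grip_width: 81.2
grip_force: 0.0
```

Run:
```python
from h import *
p,C=look(["timer","carton","carton_rest"],[(105,125),(85,102),(2,18)],n="w13",conf=1)
slab(C,(445,-361),55,106,120); slab(C,(445,-361),70,90,120)
fitrest(p,C,"carton_rest",118,64,2.5,18)
plan([445,-361,110],8.5)
```

```text
timer 0.9 [316. 179.] 4114 z [109.7 113.6 116.1] c [ 446.5 -360.3] size [59.1 62.8] ang 9.3 mean [ 445.8 -358.2]
carton 0.87 [286. 164.] 794 z [91.2 96.2 97.7] c [ 408.1 -368.5] size [16.4 49.8] ang 11.8 mean [ 407.5 -366.4]
carton_rest 0.85 [436. 182.] 3645 z [ 3.8  5.6 13.4] c [ 609.6 -366.6] size [118.6  64. ] ang 4.6 mean [ 608.6 -365.9]
slab 106 120 4105 z 113.6 c [ 446.5 -360.3] size [59.1 62.8] ang 9.3
slab 90 120 5745 z 113.1 c [ 443.5 -359.6] size [91.3 64.6] ang 10.5
carton_rest 0.85 3643 yaw 4.25 c [ 609.1 -366.5] size [115.5  61.7] want 118 64
at [ 446.9 -366.   240.3] t 35.3 shift cm [ 0.52 -0.12 13.03] dr [0.02 0.03 0.  ] tool axes xy [[-0.148, 0.989], [0.989, 0.148]]
```

Emit:
apply_moves(commands=[{"linear": [0.6, 0.05, 2], "dr": [0, 0, -0.8], "gripper": 0.95}, {"linear": [0, 0, 4], "dr": [0, 0, 0], "gripper": 0.95}, {"linear": [0, 0, 3.5], "dr": [0, 0, 0], "gripper": 0.95}, {"linear": [0, 0, 2], "dr": [0, 0, 0], "gripper": 0.95}, {"linear": [0, 0, 0.5], "dr": [0, 0, 0], "gripper": 0.95}, {"linear": [0, 0, 0], "dr": [0, 0, 0], "gripper": 0.95}, {"linear": [0, 0, 0], "dr": [0, 0, 0], "gripper": 0.95}, {"linear": [0, 0, 0], "dr": [0, 0, 0], "gripper": 0.95}, {"linear": [0, 0, 0], "dr": [0, 0, 0], "gripper": 0.95}, {"linear": [0, 0, 0], "dr": [0, 0, 0], "gripper": 0.95}])

```text
t: 36.3
eef_pos: [446.8, -360.3, 120.8]
eef_rot: [[-0.162, 0.987, 0.001], [0.987, 0.162, -0.001], [-0.001, 0.001, -1.0]]
contact_force: [-0.7, 0.1, 0.3]
grip_width: 81.0
grip_force: 0.0
```

Emit:
apply_moves(commands=[{"linear": [0, 0, 0], "dr": [0, 0, 0], "gripper": 0.95}, {"linear": [0, 0, 0], "dr": [0, 0, 0], "gripper": 0.95}])

```text
t: 36.5
eef_pos: [446.4, -359.9, 120.0]
eef_rot: [[-0.162, 0.987, 0.0], [0.987, 0.162, -0.0], [-0.0, 0.0, -1.0]]
contact_force: [-0.2, 0.7, 0.3]
grip_width: 81.5
grip_force: 0.0
```

Run:
```python
from h import *
p,C=look(["timer"],[(105,125)],n="w14",conf=1)
plan([446.5,-360.3,92],9.3)
cv2.imwrite("pics/w14c.png",cv2.resize(cv2.cvtColor(p["frame"][120:330,200:440],cv2.COLOR_RGB2BGR),None,fx=2.5,fy=2.5))
```

```text
timer 0.58 [317. 242.] 10253 z [107.6 113.6 116. ] c [ 445.8 -360.2] size [59.  63.9] ang 9.7 mean [ 445.  -355.4]
at [ 446.4 -359.8  119.9] t 36.6 shift cm [-0.05  0.01  2.79] dr [-0. -0.  0.] tool axes xy [[-0.162, 0.987], [0.987, 0.162]]
```

View pics/w14c.png

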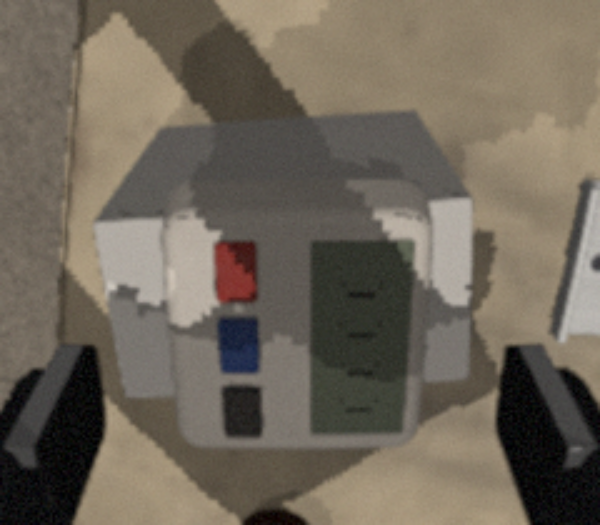

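Emit:
apply_moves(commands=[{"linear": [0, 0, 1.5], "dr": [0, 0, 0], "gripper": 0.95}, {"linear": [0, 0, 1], "dr": [0, 0, 0], "gripper": 0.85}, {"linear": [0, 0, 0], "dr": [0, 0, 0], "gripper": 0.82}, {"linear": [0, 0, 0], "dr": [0, 0, 0], "gripper": 0.82}, {"linear": [0, 0, 0], "dr": [0, 0, 0], "gripper": 0.82}, {"linear": [0, 0, 0], "dr": [0, 0, 0], "gripper": 0.82}])

```text
t: 37.2
eef_pos: [446.6, -360.1, 95.4]
eef_rot: [[-0.162, 0.987, 0.001], [0.987, 0.162, -0.001], [-0.001, 0.0, -1.0]]
contact_force: [-0.1, 0.1, 0.6]
grip_width: 70.1
grip_force: 0.0
```

Emit:
apply_moves(commands=[{"linear": [0, 0, 0.3], "dr": [0, 0, 0], "gripper": 0.79}, {"linear": [0, 0, 0], "dr": [0, 0, 0], "gripper": 0.79}, {"linear": [0, 0, 0], "dr": [0, 0, 0], "gripper": 0.79}, {"linear": [0, 0, 0], "dr": [0, 0, 0], "gripper": 0.79}])

```text
t: 37.6
eef_pos: [446.4, -359.9, 91.9]
eef_rot: [[-0.162, 0.987, 0.0], [0.987, 0.162, -0.0], [-0.0, 0.0, -1.0]]
contact_force: [0.1, -0.9, -0.1]
grip_width: 67.6
grip_force: 0.0
```

Emit:
apply_moves(commands=[{"linear": [0, 0, 0], "dr": [0, 0, 0], "gripper": 0.75}, {"linear": [0, 0, 0], "dr": [0, 0, 0], "gripper": 0.72}, {"linear": [0, 0, 0], "dr": [0, 0, 0], "gripper": 0.65}, {"linear": [0, 0, 0], "dr": [0, 0, 0], "gripper": 0.6}, {"linear": [0, 0, 0], "dr": [0, 0, 0], "gripper": 0.6}])

```text
t: 38.1
eef_pos: [446.7, -360.3, 92.5]
eef_rot: [[-0.162, 0.987, 0.001], [0.987, 0.162, -0.001], [-0.001, 0.001, -1.0]]
contact_force: [-0.4, 0.7, 4.8]
grip_width: 60.3
grip_force: 65.8
```

Emit:
apply_moves(commands=[{"linear": [0, 0, -0.3], "dr": [0, 0, 0], "gripper": 0.6}, {"linear": [0, 0, -0.5], "dr": [0, 0, 0], "gripper": 0.6}, {"linear": [0, 0, -1], "dr": [0, 0, 0], "gripper": 0.6}, {"linear": [0, 0, -2], "dr": [0, 0, 0], "gripper": 0.6}, {"linear": [0, 0, -3], "dr": [0, 0, 0], "gripper": 0.6}, {"linear": [0, 0, -4], "dr": [0, 0, 0], "gripper": 0.6}, {"linear": [0, 0, -4], "dr": [0, 0, 0], "gripper": 0.6}, {"linear": [0, 0, -2], "dr": [0, 0, 0], "gripper": 0.6}, {"linear": [0, 0, 0], "dr": [0, 0, 0], "gripper": 0.6}, {"linear": [0, 0, 0], "dr": [0, 0, 0], "gripper": 0.6}])

```text
t: 39.1
eef_pos: [446.4, -359.9, 260.0]
eef_rot: [[-0.162, 0.987, 0.001], [0.987, 0.162, -0.0], [-0.001, 0.0, -1.0]]
contact_force: [0.0, 1.1, -1.7]
grip_width: 60.2
grip_force: 65.2
```

Emit:
apply_moves(commands=[{"linear": [0, 0, 0], "dr": [0, 0, 0], "gripper": 0.6}, {"linear": [0, 0, 0], "dr": [0, 0, 0], "gripper": 0.6}, {"linear": [0, 0, 0], "dr": [0, 0, 0], "gripper": 0.6}])

```text
t: 39.4
eef_pos: [445.9, -359.4, 258.3]
eef_rot: [[-0.162, 0.987, -0.002], [0.987, 0.162, 0.002], [0.002, -0.002, -1.0]]
contact_force: [-0.3, -0.4, -1.3]
grip_width: 60.3
grip_force: 65.2
```

Run:
```python
from h import *
p,C=look(["timer"],[(260,310)],n="w15",conf=1)
slab(C,(446,-361),60,268,300); slab(C,(446,-361),65,90,105)
plan([452,60,300],16)
```

```text
timer 0.84 [319. 265.] 14265 z [264.9 279.3 281.9] c [ 446.3 -358.7] size [60.4 64. ] ang 9.5 mean [ 444.8 -351.9]
slab 268 300 16338 z 279.5 c [ 446.2 -359. ] size [87.8 63.7] ang 10.5
slab 90 105 4101 z 96.3 c [ 443.6 -360.2] size [90.9 51.5] ang 13.3
at [ 446.1 -359.7  259. ] t 39.5 shift cm [41.32  7.36 -4.06] dr [-0.05 -0.07 -6.7 ] tool axes xy [[-0.162, 0.987], [0.987, 0.162]]
```

Emit:
apply_moves(commands=[{"linear": [2, 0.3, -2], "dr": [0, 0, 0], "gripper": 0.6}, {"linear": [4, 0.7, -2], "dr": [0, 0, 0], "gripper": 0.6}, {"linear": [4.7, 0.8, 0], "dr": [0, 0, 0], "gripper": 0.6}, {"linear": [4.7, 0.8, 0], "dr": [0, 0, 0], "gripper": 0.6}, {"linear": [4.7, 0.8, 0], "dr": [0, 0, 0], "gripper": 0.6}, {"linear": [4.7, 0.8, 0], "dr": [0, 0, 0], "gripper": 0.6}, {"linear": [4.7, 0.8, 0], "dr": [0, 0, 0], "gripper": 0.6}, {"linear": [4.7, 0.8, 0], "dr": [0, 0, 0], "gripper": 0.6}, {"linear": [4.7, 0.8, 0], "dr": [0, 0, 0], "gripper": 0.6}, {"linear": [2.4, 0.6, 0], "dr": [0, 0, 0], "gripper": 0.6}])

```text
t: 40.5
eef_pos: [450.1, 62.6, 300.0]
eef_rot: [[-0.164, 0.986, 0.0], [0.986, 0.164, 0.001], [0.001, 0.001, -1.0]]
contact_force: [0.1, -1.0, -1.5]
grip_width: 60.8
grip_force: 65.3
```

Emit:
apply_moves(commands=[{"linear": [0, 0, 0], "dr": [0, 0, -3.4], "gripper": 0.6}, {"linear": [0, 0, 0], "dr": [0, 0, -3.4], "gripper": 0.6}, {"linear": [0, 0, 0], "dr": [0, 0, 0], "gripper": 0.6}, {"linear": [0, 0, 0], "dr": [0, 0, 0], "gripper": 0.6}, {"linear": [0, 0, 0], "dr": [0, 0, 0], "gripper": 0.6}])

```text
t: 41.0
eef_pos: [450.7, 59.1, 299.8]
eef_rot: [[-0.276, 0.961, -0.0], [0.961, 0.276, -0.0], [-0.0, -0.0, -1.0]]
contact_force: [0.3, 0.3, -2.0]
grip_width: 60.4
grip_force: 65.3
```

Run:
```python
from h import *
p,C=look(["timer"],[(290,340)],n="w16",conf=1)
c,y=fitrest(p,C,"timer_rest",78,92,2.5,18)
m=(np.hypot(C[...,0]-468,C[...,1]-165)<70)
slab(C,(468,165),60,3,18); slab(C,(468+43*-0.276,165+43*.96),50,9,18); slab(C,(468-44*-0.276,165-44*.96),50,9,18)
plan([468.4,165,100],16)
```

```text
timer 0.74 [318. 265.] 14263 z [306.4 320.9 323.4] c [450.3  59.9] size [60.3 63.9] ang 15.2 mean [448.7  66.5]
timer_rest 0.64 3448 yaw 16.0 c [468.2 164.6] size [74.1 88.1] want 78 92
slab 3 18 3619 z 5.6 c [467.8 165.1] size [81.9 95.8] ang 16.9
slab 9 18 166 z 13.2 c [456.  206.6] size [76.9  4.4] ang 16.3
slab 9 18 175 z 13.0 c [479.7 122.5] size [75.6  4.5] ang 15.9
at [450.7  59.1 299.9] t 41.1 shift cm [ 9.69  4.63 19.99] dr [-0.    0.    0.03] tool axes xy [[-0.276, 0.961], [0.961, 0.276]]
```

Emit:
apply_moves(commands=[{"linear": [3, 1.5, 0], "dr": [0, 0, 0], "gripper": 0.6}, {"linear": [3.6, 1.6, 0], "dr": [0, 0, 0], "gripper": 0.6}, {"linear": [3, 1.45, 2], "dr": [0, 0, 0], "gripper": 0.6}, {"linear": [0, 0, 4], "dr": [0, 0, 0], "gripper": 0.6}, {"linear": [0, 0, 4.5], "dr": [0, 0, 0], "gripper": 0.6}, {"linear": [0, 0, 4.5], "dr": [0, 0, 0], "gripper": 0.6}, {"linear": [0, 0, 4.5], "dr": [0, 0, 0], "gripper": 0.6}, {"linear": [0, 0, 3.5], "dr": [0, 0, 0], "gripper": 0.6}, {"linear": [0, 0, 2], "dr": [0, 0, 0], "gripper": 0.6}, {"linear": [0, 0, 1], "dr": [0, 0, 0], "gripper": 0.6}])

```text
t: 42.15
eef_pos: [465.9, 163.6, 37.2]
eef_rot: [[-0.277, 0.961, -0.004], [0.961, 0.277, -0.001], [0.0, -0.004, -1.0]]
contact_force: [-0.5, -0.3, -1.1]
grip_width: 60.4
grip_force: 65.3
```

Emit:
apply_moves(commands=[{"linear": [0, 0, 0], "dr": [0, 0, 0], "gripper": 0.6}, {"linear": [0, 0, 0], "dr": [0, 0, 0], "gripper": 0.6}, {"linear": [0, 0, 0], "dr": [0, 0, 0], "gripper": 0.6}, {"linear": [0, 0, 0], "dr": [0, 0, 0], "gripper": 0.6}, {"linear": [0, 0, 0], "dr": [0, 0, 0], "gripper": 0.6}, {"linear": [0, 0, 0], "dr": [0, 0, 0], "gripper": 0.6}])

```text
t: 42.75
eef_pos: [468.1, 164.3, 40.4]
eef_rot: [[-0.277, 0.961, 0.001], [0.961, 0.277, 0.0], [-0.0, 0.001, -1.0]]
contact_force: [0.2, -0.1, -0.8]
grip_width: 60.3
grip_force: 65.3
```

Run:
```python
from h import *
p,C=look(["timer"],[(40,80)],n="w17",conf=1)
slab(C,(456,206.6),45,8,17); fitrest(p,C,"timer_rest",78,92,2.5,18)
plan([468,164,15],16)
```

```text
timer 0.92 [319. 264.] 14278 z [47.  61.4 63.9] c [468.1 165. ] size [61.  63.7] ang 15.9 mean [466.1 171.6]
slab 8 17 1113 z 12.9 c [454.8 206.7] size [77.7  4.9] ang 16.8
timer_rest 0.71 5903 yaw 16.5 c [459.  194.7] size [75.7 29.4] want 78 92
at [467.8 164.2  40. ] t 42.9 shift cm [-0.02  0.01  2.5 ] dr [0.01 0.   0.1 ] tool axes xy [[-0.277, 0.961], [0.961, 0.277]]
```

View pics/w17.png

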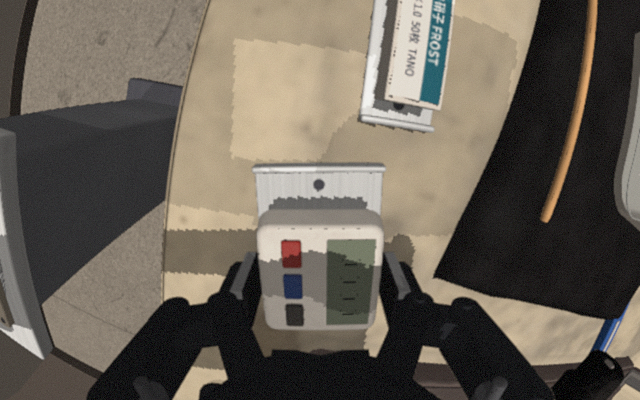

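Emit:
apply_moves(commands=[{"linear": [-0.04, -0.04, 1.5], "dr": [0, 0, 0], "gripper": 0.6}, {"linear": [0, 0, 1], "dr": [0, 0, 0], "gripper": 0.6}, {"linear": [0, 0, 0.5], "dr": [0, 0, 0], "gripper": 0.6}, {"linear": [0, 0, 0], "dr": [0, 0, 0], "gripper": 0.6}, {"linear": [0, 0, 0], "dr": [0, 0, 0], "gripper": 0.6}, {"linear": [0, 0, 0], "dr": [0, 0, 0], "gripper": 0.6}, {"linear": [0, 0, 0.5], "dr": [0, 0, 0], "gripper": 0.6}, {"linear": [0, 0, 0], "dr": [0, 0, 0], "gripper": 0.6}, {"linear": [0, 0, 0], "dr": [0, 0, 0], "gripper": 0.6}, {"linear": [0, 0, 0], "dr": [0, 0, 0], "gripper": 0.6}])

```text
t: 43.9
eef_pos: [467.5, 163.7, 4.9]
eef_rot: [[-0.277, 0.961, -0.0], [0.961, 0.277, -0.0], [-0.0, -0.0, -1.0]]
contact_force: [1.0, -0.5, -1.4]
grip_width: 60.5
grip_force: 65.4
```

Emit:
apply_moves(commands=[{"linear": [0, 0, 0.1], "dr": [0, 0, 0], "gripper": 0.6}, {"linear": [0, 0, 0], "dr": [0, 0, 0], "gripper": 0.6}, {"linear": [0, 0, 0], "dr": [0, 0, 0], "gripper": 0.6}])

```text
t: 44.2
eef_pos: [467.5, 163.7, 3.9]
eef_rot: [[-0.277, 0.961, -0.0], [0.961, 0.277, -0.0], [-0.0, -0.0, -1.0]]
contact_force: [0.2, 0.4, -0.8]
grip_width: 60.5
grip_force: 65.4
```

Emit:
apply_moves(commands=[{"linear": [0, 0, 0.1], "dr": [0, 0, 0], "gripper": 0.6}, {"linear": [0, 0, 0], "dr": [0, 0, 0], "gripper": 0.6}, {"linear": [0, 0, 0], "dr": [0, 0, 0], "gripper": 0.6}])

```text
t: 44.5
eef_pos: [467.4, 163.6, 2.8]
eef_rot: [[-0.277, 0.961, -0.0], [0.961, 0.277, -0.0], [-0.0, -0.0, -1.0]]
contact_force: [0.6, -0.1, -0.8]
grip_width: 60.2
grip_force: 65.4
```

Emit:
apply_moves(commands=[{"linear": [0, 0, 0.1], "dr": [0, 0, 0], "gripper": 0.6}, {"linear": [0, 0, 0], "dr": [0, 0, 0], "gripper": 0.6}, {"linear": [0, 0, 0], "dr": [0, 0, 0], "gripper": 0.6}])

```text
t: 44.8
eef_pos: [467.5, 163.7, 1.8]
eef_rot: [[-0.277, 0.961, -0.0], [0.961, 0.277, -0.0], [-0.0, -0.0, -1.0]]
contact_force: [-0.1, 0.3, -1.4]
grip_width: 60.5
grip_force: 65.4
```

Emit:
apply_moves(commands=[{"linear": [0, 0, 0.06], "dr": [0, 0, 0], "gripper": 0.6}, {"linear": [0, 0, 0], "dr": [0, 0, 0], "gripper": 0.6}, {"linear": [0, 0, 0], "dr": [0, 0, 0], "gripper": 0.6}])

```text
t: 45.1
eef_pos: [467.5, 163.7, 1.4]
eef_rot: [[-0.277, 0.961, 0.0], [0.961, 0.277, 0.0], [-0.0, 0.0, -1.0]]
contact_force: [-1.8, -0.1, 3.2]
grip_width: 60.4
grip_force: 65.7
```

Emit:
apply_moves(commands=[{"linear": [0, 0, 0.04], "dr": [0, 0, 0], "gripper": 0.6}, {"linear": [0, 0, 0], "dr": [0, 0, 0], "gripper": 0.6}, {"linear": [0, 0, 0], "dr": [0, 0, 0], "gripper": 0.6}])

```text
t: 45.4
eef_pos: [467.6, 163.7, 1.4]
eef_rot: [[-0.277, 0.961, -0.0], [0.961, 0.277, -0.0], [-0.0, -0.0, -1.0]]
contact_force: [-2.9, -1.6, 8.0]
grip_width: 60.5
grip_force: 66.4
```

Emit:
apply_moves(commands=[{"linear": [0, 0, 0], "dr": [0, 0, 0], "gripper": 0.75}, {"linear": [0, 0, 0], "dr": [0, 0, 0], "gripper": 0.8}, {"linear": [0, 0, 0], "dr": [0, 0, 0], "gripper": 0.88}, {"linear": [0, 0, 0], "dr": [0, 0, 0], "gripper": 0.88}, {"linear": [0, 0, -1], "dr": [0, 0, 0], "gripper": 0.88}, {"linear": [0, 0, -3], "dr": [0, 0, 0], "gripper": 0.88}, {"linear": [0, 0, -5], "dr": [0, 0, 0], "gripper": 0.88}, {"linear": [0, 0, -5], "dr": [0, 0, 0], "gripper": 0.88}, {"linear": [0, 0, -5], "dr": [0, 0, 0], "gripper": 0.88}, {"linear": [0, 0, -5], "dr": [0, 0, 0], "gripper": 0.88}])

```text
t: 46.4
eef_pos: [467.0, 163.6, 243.8]
eef_rot: [[-0.277, 0.961, 0.001], [0.961, 0.277, 0.0], [-0.0, 0.001, -1.0]]
contact_force: [1.5, 0.4, 0.1]
grip_width: 75.2
grip_force: 0.0
```

Emit:
apply_moves(commands=[{"linear": [-2, -1, -4], "dr": [0, 0, 0], "gripper": 0.88}, {"linear": [-4, -1.6, -2], "dr": [0, 0, 0], "gripper": 0.88}, {"linear": [-2, -1, 0], "dr": [0, 0, 0], "gripper": 0.88}, {"linear": [0, 0, 0], "dr": [0, 0, 0], "gripper": 0.88}, {"linear": [0, 0, 0], "dr": [0, 0, 0], "gripper": 0.88}, {"linear": [0, 0, 0], "dr": [0, 0, 0], "gripper": 0.88}])

```text
t: 47.0
eef_pos: [454.8, 77.5, 300.5]
eef_rot: [[-0.278, 0.961, -0.001], [0.961, 0.278, 0.0], [0.001, -0.001, -1.0]]
contact_force: [0.3, 0.0, -0.1]
grip_width: 75.2
grip_force: 0.0
```

Run:
```python
from h import *
p,C=look(["timer"],[(18,30)],n="w18",conf=1)
slab(C,(467.6,164.5),50,18,30); slab(C,(455.6,206.7),40,9,17); slab(C,(479.7,122.3),40,9,17)
print([round(float(v),1) for v in p["frame"][60:330,220:440].mean((0,1))])
cv2.imwrite("pics/w18c.png",cv2.resize(cv2.cvtColor(p["frame"][20:330,220:440],cv2.COLOR_RGB2BGR),None,fx=1.9,fy=1.9))
plan([443.6,-361,300],13.3)
```

```text
timer 0.63 [344. 100.] 1954 z [19.5 22.6 25.5] c [468.3 162.7] size [59.  63.3] ang 16.2 mean [467.4 162.9]
slab 18 30 1966 z 22.6 c [468.4 162.8] size [59.2 63.3] ang 16.2
slab 9 17 171 z 13.2 c [455.1 206.7] size [77.   4.3] ang 15.6
slab 9 17 135 z 13.2 c [480.5 122.8] size [76.5  4. ] ang 17.2
[143.3, 132.9, 118.0]
at [454.8  77.6 300.4] t 47.1 shift cm [-4.182e+01 -1.330e+01  3.000e-02] dr [-0.06 -0.03  2.87] tool axes xy [[-0.278, 0.96], [0.96, 0.278]]
```

View pics/w18c.png

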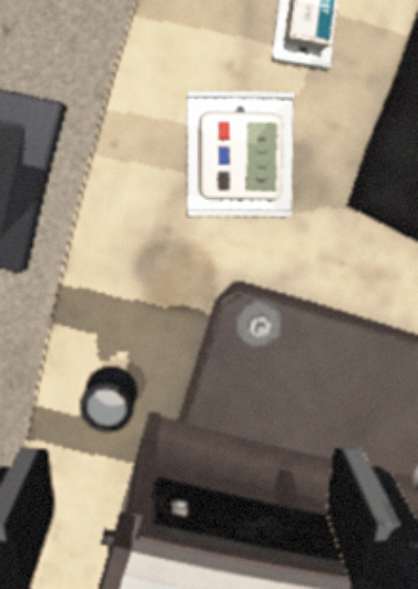

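Emit:
apply_moves(commands=[{"linear": [-2.5, -0.8, 0], "dr": [0, 0, 0], "gripper": 0.88}, {"linear": [-4.5, -1.4, 0], "dr": [0, 0, 0], "gripper": 0.88}, {"linear": [-4.5, -1.4, 0], "dr": [0, 0, 0], "gripper": 0.88}, {"linear": [-4.5, -1.4, 0], "dr": [0, 0, 0], "gripper": 0.88}, {"linear": [-4.5, -1.4, 0], "dr": [0, 0, 0], "gripper": 0.88}, {"linear": [-4.5, -1.4, 0], "dr": [0, 0, 0], "gripper": 0.88}, {"linear": [-4.5, -1.4, 0], "dr": [0, 0, 0], "gripper": 0.88}, {"linear": [-4.5, -1.4, 0], "dr": [0, 0, 0], "gripper": 0.88}, {"linear": [-4.5, -1.4, 0], "dr": [0, 0, 0], "gripper": 0.88}, {"linear": [-3.3, -1.3, 0], "dr": [0, 0, 0], "gripper": 0.88}])

```text
t: 48.1
eef_pos: [443.2, -363.6, 299.9]
eef_rot: [[-0.277, 0.961, -0.001], [0.961, 0.277, 0.001], [0.001, -0.001, -1.0]]
contact_force: [0.7, -0.6, -0.4]
grip_width: 75.3
grip_force: 0.0
```

Emit:
apply_moves(commands=[{"linear": [0, 0, 0], "dr": [0, 0, 7.8], "gripper": 0.88}, {"linear": [0, 0, 0], "dr": [0, 0, 7.8], "gripper": 0.88}, {"linear": [0, 0, 0], "dr": [0, 0, 7.8], "gripper": 0.88}, {"linear": [0, 0, 0], "dr": [0, 0, 7.8], "gripper": 0.88}, {"linear": [0, 0, 0], "dr": [0, 0, 7.8], "gripper": 0.88}, {"linear": [0, 0, 0], "dr": [0, 0, 7.8], "gripper": 0.88}, {"linear": [0, 0, 0], "dr": [0, 0, 7.8], "gripper": 0.88}, {"linear": [0, 0, 0], "dr": [0, 0, 7.8], "gripper": 0.88}, {"linear": [0, 0, 0], "dr": [0, 0, 7.8], "gripper": 0.88}, {"linear": [0, 0, 0], "dr": [0, 0, 7.8], "gripper": 0.88}])

```text
t: 49.1
eef_pos: [443.8, -360.9, 300.1]
eef_rot: [[0.884, 0.467, -0.001], [0.467, -0.884, 0.001], [-0.0, -0.001, -1.0]]
contact_force: [-1.1, -0.3, -0.1]
grip_width: 75.2
grip_force: 0.0
```

Emit:
apply_moves(commands=[{"linear": [0, 0, 0], "dr": [0, 0, 7.5], "gripper": 0.88}, {"linear": [0, 0, 0], "dr": [0, 0, 7.5], "gripper": 0.88}, {"linear": [0, 0, 2], "dr": [0, 0, 0], "gripper": 0.88}, {"linear": [0, 0, 3], "dr": [0, 0, 0], "gripper": 0.88}, {"linear": [0, 0, 1], "dr": [0, 0, 0], "gripper": 0.88}, {"linear": [0, 0, 0], "dr": [0, 0, 0], "gripper": 0.88}, {"linear": [0, 0, 0], "dr": [0, 0, 0], "gripper": 0.88}, {"linear": [0, 0, 0], "dr": [0, 0, 0], "gripper": 0.88}, {"linear": [0, 0, 0], "dr": [0, 0, 0], "gripper": 0.88}])

```text
t: 50.0
eef_pos: [443.8, -362.2, 242.5]
eef_rot: [[0.974, 0.227, 0.002], [0.227, -0.974, -0.002], [0.001, 0.002, -1.0]]
contact_force: [-0.1, -0.4, 0.8]
grip_width: 75.3
grip_force: 0.0
```

Run:
```python
from h import *
p,C=look(["carton","carton_rest"],[(85,102),(2,18)],n="w19",conf=1)
slab(C,(443.6,-360.2),60,90,105)
fitrest(p,C,"carton_rest",118,64,2.5,18)
for c in [(668,-361),(553,-370)]: slab(C,c,34,9,18)
for y in (-300,-320,-410,-420,-430,-440,-450):
    m=(np.abs(C[...,0]-610)<45)&(np.abs(C[...,1]-y)<5)&(p["range_z"]>0); print(y,m.sum(),np.round(np.percentile(C[m][:,2],98),0) if m.any() else "")
plan([443.6,-360.2,100],-76.7)
```

```text
carton 0.61 [321. 176.] 4483 z [94.7 96.3 97.8] c [ 444.1 -360.7] size [90.  50.2] ang 13.3 mean [ 446.4 -360. ]
carton_rest 0.76 [354.  39.] 4384 z [ 3.6  5.5 13.1] c [ 608.  -367.4] size [114.8  64.6] ang 4.4 mean [ 604.8 -367.6]
slab 90 105 4492 z 96.3 c [ 444.1 -360.7] size [90.  50.2] ang 13.3
carton_rest 0.76 4381 yaw 4.75 c [ 606.5 -367.1] size [109.   62.2] want 118 64
slab 9 18 1 z 9.6 c [ 667.  -392.2] size [0. 0.] ang 0.0
slab 9 18 182 z 13.1 c [ 553.5 -372.2] size [ 5.2 63.1] ang 4.7
-300 501 3.0
-320 535 3.0
-410 534 3.0
-420 538 3.0
-430 522 3.0
-440 519 3.0
-450 511 3.0
at [ 443.4 -361.9  241.4] t 50.2 shift cm [ 0.05 -0.17 14.14] dr [ 0.04 -0.03 -0.21] tool axes xy [[0.974, 0.227], [0.227, -0.974]]
```

View pics/w19.png

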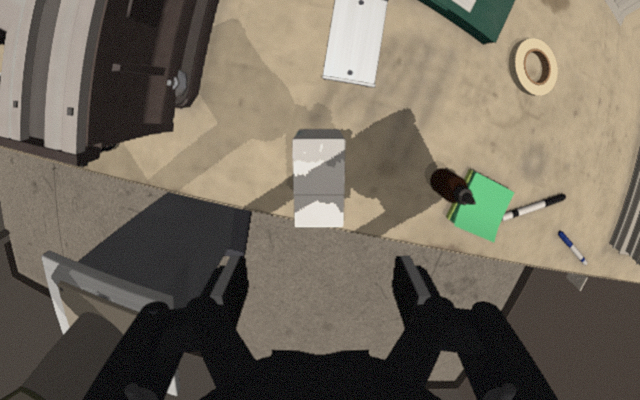

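Emit:
apply_moves(commands=[{"linear": [0.1, -0.1, 3], "dr": [0, 0, 0], "gripper": 0.88}, {"linear": [0, 0, 4], "dr": [0, 0, 0], "gripper": 0.88}, {"linear": [0, 0, 3], "dr": [0, 0, 0], "gripper": 0.88}, {"linear": [0, 0, 1], "dr": [0, 0, 0], "gripper": 0.88}, {"linear": [0, 0, 0], "dr": [0, 0, 0], "gripper": 0.88}, {"linear": [0, 0, 0], "dr": [0, 0, 0], "gripper": 0.88}, {"linear": [0, 0, 0], "dr": [0, 0, 0], "gripper": 0.88}, {"linear": [0, 0, 0], "dr": [0, 0, 0], "gripper": 0.88}, {"linear": [0, 0, 0], "dr": [0, 0, 0], "gripper": 0.88}, {"linear": [0, 0, 0], "dr": [0, 0, 0], "gripper": 0.88}])

```text
t: 51.2
eef_pos: [444.2, -360.7, 131.5]
eef_rot: [[0.974, 0.227, 0.001], [0.227, -0.974, -0.001], [0.001, 0.001, -1.0]]
contact_force: [0.1, -0.2, -0.8]
grip_width: 74.9
grip_force: 0.0
```

Emit:
apply_moves(commands=[{"linear": [0, 0, 2], "dr": [0, 0, 0], "gripper": 0.88}, {"linear": [0, 0, 2.5], "dr": [0, 0, 0], "gripper": 0.88}, {"linear": [0, 0, 2.5], "dr": [0, 0, 0], "gripper": 0.88}, {"linear": [0, 0, 1.2], "dr": [0, 0, 0], "gripper": 0.88}, {"linear": [0, 0, 0], "dr": [0, 0, 0], "gripper": 0.88}, {"linear": [0, 0, 0], "dr": [0, 0, 0], "gripper": 0.88}, {"linear": [0, 0, 0], "dr": [0, 0, 0], "gripper": 0.88}, {"linear": [0, 0, 0], "dr": [0, 0, 0], "gripper": 0.88}, {"linear": [0, 0, 0], "dr": [0, 0, 0], "gripper": 0.88}])

```text
t: 52.1
eef_pos: [444.5, -361.0, 50.0]
eef_rot: [[0.974, 0.227, 0.001], [0.227, -0.974, -0.001], [0.001, 0.001, -1.0]]
contact_force: [0.4, 0.6, -0.4]
grip_width: 75.0
grip_force: 0.0
```

Run:
```python
from h import *
p,C=look(["carton"],[(85,102)],conf=1)
slab(C,(443.6,-360.2),60,90,105)
plan([444,-360.7,47],-76.7)
```

```text
carton 0.82 [323. 258.] 18377 z [88.5 96.3 97.4] c [ 454.  -358.2] size [70.3 50.6] ang 13.4 mean [ 462.6 -356.2]
slab 90 105 17786 z 96.3 c [ 454.  -358.2] size [70.3 50.6] ang 13.4
at [ 444.3 -360.7   49.5] t 52.2 shift cm [-0.03 -0.01  0.25] dr [ 0.04 -0.03 -0.2 ] tool axes xy [[0.974, 0.227], [0.227, -0.974]]
```

Emit:
apply_moves(commands=[{"linear": [0, 0, 0], "dr": [0, 0, 0], "gripper": 0.72}, {"linear": [0, 0, 0], "dr": [0, 0, 0], "gripper": 0.64}, {"linear": [0, 0, 0], "dr": [0, 0, 0], "gripper": 0.58}, {"linear": [0, 0, 0], "dr": [0, 0, 0], "gripper": 0.5}, {"linear": [0, 0, 0], "dr": [0, 0, 0], "gripper": 0.45}, {"linear": [0, 0, 0], "dr": [0, 0, 0], "gripper": 0.45}])

```text
t: 52.8
eef_pos: [444.1, -360.7, 49.1]
eef_rot: [[0.974, 0.227, 0.0], [0.227, -0.974, -0.0], [0.0, 0.0, -1.0]]
contact_force: [-0.5, -0.3, 2.3]
grip_width: 49.3
grip_force: 62.6
```

Emit:
apply_moves(commands=[{"linear": [0, 0, -0.5], "dr": [0, 0, 0], "gripper": 0.45}, {"linear": [0, 0, -1], "dr": [0, 0, 0], "gripper": 0.45}, {"linear": [0, 0, -2], "dr": [0, 0, 0], "gripper": 0.45}, {"linear": [0, 0, -2], "dr": [0, 0, 0], "gripper": 0.45}, {"linear": [0, 0, -1], "dr": [0, 0, 0], "gripper": 0.45}, {"linear": [0, 0, 0], "dr": [0, 0, 0], "gripper": 0.45}, {"linear": [0, 0, 0], "dr": [0, 0, 0], "gripper": 0.45}, {"linear": [0, 0, 0], "dr": [0, 0, 0], "gripper": 0.45}, {"linear": [0, 0, 0], "dr": [0, 0, 0], "gripper": 0.45}])

```text
t: 53.7
eef_pos: [443.3, -359.9, 112.5]
eef_rot: [[0.974, 0.227, -0.002], [0.227, -0.974, 0.002], [-0.001, -0.002, -1.0]]
contact_force: [0.2, 0.1, -4.2]
grip_width: 49.5
grip_force: 62.7
```

Run:
```python
from h import *
p,C=look(["carton"],[(150,172)],conf=1)
plan([609.9,-366.7,115],-85.5)
```

```text
carton 0.65 [320. 258.] 18126 z [153.  159.8 160.9] c [ 454.9 -357.1] size [67.3 53.5] ang 12.5 mean [ 462.4 -354.9]
at [ 443.6 -360.1  112.9] t 53.8 shift cm [16.05  4.41 -0.23] dr [-0.07  0.05  8.6 ] tool axes xy [[0.974, 0.227], [0.227, -0.974]]
```

Emit:
apply_moves(commands=[{"linear": [2, 0.5, 0], "dr": [0, 0, 0], "gripper": 0.45}, {"linear": [3.5, 1, 0], "dr": [0, 0, 0], "gripper": 0.45}, {"linear": [4, 1.1, 0], "dr": [0, 0, 0], "gripper": 0.45}, {"linear": [3.5, 1, 0], "dr": [0, 0, 0], "gripper": 0.45}, {"linear": [2, 0.5, 0], "dr": [0, 0, 0], "gripper": 0.45}, {"linear": [1, 0.3, 0], "dr": [0, 0, 2.2], "gripper": 0.45}, {"linear": [0, 0, 0], "dr": [0, 0, 4.2], "gripper": 0.45}, {"linear": [0, 0, 0], "dr": [0, 0, 2.2], "gripper": 0.45}, {"linear": [0, 0, 0], "dr": [0, 0, 0], "gripper": 0.45}])

```text
t: 54.7
eef_pos: [609.6, -366.8, 113.0]
eef_rot: [[0.997, 0.078, -0.001], [0.078, -0.997, 0.001], [-0.001, -0.001, -1.0]]
contact_force: [-0.4, 0.1, -3.4]
grip_width: 49.2
grip_force: 63.4
```

Emit:
apply_moves(commands=[{"linear": [0, 0, 1], "dr": [0, 0, 0], "gripper": 0.45}, {"linear": [0, 0, 1], "dr": [0, 0, 0], "gripper": 0.45}, {"linear": [0, 0, 0], "dr": [0, 0, 0], "gripper": 0.45}, {"linear": [0, 0, 0], "dr": [0, 0, 0], "gripper": 0.45}, {"linear": [0, 0, 0], "dr": [0, 0, 0], "gripper": 0.45}, {"linear": [0, 0, 0], "dr": [0, 0, 0], "gripper": 0.45}, {"linear": [0, 0, 0], "dr": [0, 0, 0], "gripper": 0.45}, {"linear": [0, 0, 0], "dr": [0, 0, 0], "gripper": 0.45}])

```text
t: 55.5
eef_pos: [610.0, -367.2, 94.3]
eef_rot: [[0.997, 0.078, 0.0], [0.078, -0.997, -0.0], [0.0, 0.0, -1.0]]
contact_force: [1.0, -0.5, -3.3]
grip_width: 49.3
grip_force: 63.4
```

Run:
```python
from h import *
p,C=look(["carton"],[(125,150)],conf=1)
slab(C,(666,-362),40,8,18); slab(C,(553.5,-371.5),34,8,18)
p2,C2=look(["carton","carton_rest"],[(130,150),(2,18)],cam="side",n="s1",conf=1)
plan([609.9,-366.7,60],-85.5)
```

```text
carton 0.65 [321. 255.] 18982 z [128.8 141.5 142.6] c [ 621.8 -364.4] size [66.5 54.9] ang 4.9 mean [ 630.3 -364.9]
slab 8 18 511 z 13.1 c [ 667.5 -362.2] size [ 4. 63.] ang 4.5Traceback (most recent call last):
  File "<stdin>", line 3, in <module>
  File "h.py", line 48, in slab
    k,l,st,_=cv2.connectedComponentsWithStats(m.astype(np.uint8)); m=l==1+np.argmax(st[1:,4])
                                                                          ~~~~~~~~~^^^^^^^^^^
    return _wrapfunc(a, 'argmax', axis=axis, out=out, **kwds)
    return bound(*args, **kwds)
ValueError: attempt to get argmax of an empty sequence
```

Emit:
apply_moves(commands=[{"linear": [0.05, 0, 1.5], "dr": [0, 0, 0], "gripper": 0.45}, {"linear": [0, 0, 1.5], "dr": [0, 0, 0], "gripper": 0.45}, {"linear": [0, 0, 0.6], "dr": [0, 0, 0], "gripper": 0.45}, {"linear": [0, 0, 0], "dr": [0, 0, 0], "gripper": 0.45}, {"linear": [0, 0, 0], "dr": [0, 0, 0], "gripper": 0.45}, {"linear": [0, 0, 0], "dr": [0, 0, 0], "gripper": 0.45}, {"linear": [0, 0, 0], "dr": [0, 0, 0], "gripper": 0.45}, {"linear": [0, 0, 0], "dr": [0, 0, 0], "gripper": 0.45}])

```text
t: 56.4
eef_pos: [610.6, -367.2, 58.5]
eef_rot: [[0.997, 0.079, 0.001], [0.079, -0.997, -0.001], [0.001, 0.001, -1.0]]
contact_force: [-0.1, -0.7, -3.4]
grip_width: 49.3
grip_force: 63.5
```

Emit:
apply_moves(commands=[{"linear": [0, 0, 0.2], "dr": [0, 0, 0], "gripper": 0.45}, {"linear": [0, 0, 0], "dr": [0, 0, 0], "gripper": 0.45}, {"linear": [0, 0, 0], "dr": [0, 0, 0], "gripper": 0.45}, {"linear": [0, 0, 0], "dr": [0, 0, 0], "gripper": 0.45}])

```text
t: 56.8
eef_pos: [610.3, -367.0, 55.8]
eef_rot: [[0.997, 0.079, -0.0], [0.079, -0.997, 0.0], [-0.0, -0.0, -1.0]]
contact_force: [-0.5, -0.5, -3.5]
grip_width: 49.1
grip_force: 63.5
```

Emit:
apply_moves(commands=[{"linear": [0, 0, 0.1], "dr": [0, 0, 0], "gripper": 0.45}, {"linear": [0, 0, 0], "dr": [0, 0, 0], "gripper": 0.45}, {"linear": [0, 0, 0], "dr": [0, 0, 0], "gripper": 0.45}, {"linear": [0, 0, 0], "dr": [0, 0, 0], "gripper": 0.45}])

```text
t: 57.2
eef_pos: [610.3, -367.0, 54.9]
eef_rot: [[0.997, 0.078, -0.0], [0.078, -0.997, -0.0], [-0.0, 0.0, -1.0]]
contact_force: [0.6, -0.3, -3.5]
grip_width: 49.7
grip_force: 63.5
```

Emit:
apply_moves(commands=[{"linear": [0, 0, 0.1], "dr": [0, 0, 0], "gripper": 0.45}, {"linear": [0, 0, 0], "dr": [0, 0, 0], "gripper": 0.45}, {"linear": [0, 0, 0], "dr": [0, 0, 0], "gripper": 0.45}, {"linear": [0, 0, 0], "dr": [0, 0, 0], "gripper": 0.45}])

```text
t: 57.6
eef_pos: [610.3, -367.0, 53.9]
eef_rot: [[0.997, 0.079, 0.0], [0.079, -0.997, -0.0], [0.0, 0.0, -1.0]]
contact_force: [0.5, 0.0, -3.3]
grip_width: 49.6
grip_force: 63.5
```

Emit:
apply_moves(commands=[{"linear": [0, 0, 0.07], "dr": [0, 0, 0], "gripper": 0.45}, {"linear": [0, 0, 0], "dr": [0, 0, 0], "gripper": 0.45}, {"linear": [0, 0, 0], "dr": [0, 0, 0], "gripper": 0.45}, {"linear": [0, 0, 0], "dr": [0, 0, 0], "gripper": 0.45}])

```text
t: 58.0
eef_pos: [610.3, -367.1, 53.2]
eef_rot: [[0.997, 0.079, 0.0], [0.079, -0.997, -0.0], [0.0, 0.0, -1.0]]
contact_force: [0.2, -1.4, -3.6]
grip_width: 49.4
grip_force: 63.5
```

Emit:
apply_moves(commands=[{"linear": [0, 0, 0.05], "dr": [0, 0, 0], "gripper": 0.45}, {"linear": [0, 0, 0], "dr": [0, 0, 0], "gripper": 0.45}, {"linear": [0, 0, 0], "dr": [0, 0, 0], "gripper": 0.45}])

```text
t: 58.3
eef_pos: [610.4, -367.1, 53.2]
eef_rot: [[0.997, 0.079, 0.0], [0.079, -0.997, -0.0], [0.0, 0.0, -1.0]]
contact_force: [-2.1, 1.2, 2.6]
grip_width: 49.5
grip_force: 63.9
```

Emit:
apply_moves(commands=[{"linear": [0, 0, 0], "dr": [0, 0, 0], "gripper": 0.62}, {"linear": [0, 0, 0], "dr": [0, 0, 0], "gripper": 0.72}, {"linear": [0, 0, 0], "dr": [0, 0, 0], "gripper": 0.88}, {"linear": [0, 0, 0], "dr": [0, 0, 0], "gripper": 0.88}, {"linear": [0, 0, -1], "dr": [0, 0, 0], "gripper": 0.88}, {"linear": [0, 0, -3], "dr": [0, 0, 0], "gripper": 0.88}, {"linear": [0, 0, -5], "dr": [0, 0, 0], "gripper": 0.88}, {"linear": [0, 0, -5], "dr": [0, 0, 0], "gripper": 0.88}, {"linear": [-3, 0, -5], "dr": [0, 0, 0], "gripper": 0.88}, {"linear": [-5, 0, -3], "dr": [0, 0, 0], "gripper": 0.88}])

```text
t: 59.3
eef_pos: [543.8, -372.7, 267.2]
eef_rot: [[0.997, 0.081, 0.006], [0.081, -0.997, -0.004], [0.006, 0.005, -1.0]]
contact_force: [-0.5, -0.7, 0.7]
grip_width: 75.2
grip_force: 0.0
```

Emit:
apply_moves(commands=[{"linear": [-3, 0, 0], "dr": [0, 0, 0], "gripper": 0.88}, {"linear": [0, 0, 0], "dr": [0, 0, 0], "gripper": 0.88}, {"linear": [0, 0, 0], "dr": [0, 0, 0], "gripper": 0.88}, {"linear": [0, 0, 0], "dr": [0, 0, 0], "gripper": 0.88}, {"linear": [0, 0, 0], "dr": [0, 0, 0], "gripper": 0.88}])

```text
t: 59.8
eef_pos: [512.7, -374.4, 260.8]
eef_rot: [[0.997, 0.079, -0.0], [0.079, -0.997, 0.001], [-0.0, -0.001, -1.0]]
contact_force: [0.2, -0.0, -0.0]
grip_width: 75.4
grip_force: 0.0
```

Run:
```python
from h import *
p,C=look(["carton"],[(90,112)],conf=1)
slab(C,(610,-367),60,92,110); slab(C,(553.5,-371.5),34,8,18)
q=bot.read_camera("side"); t=bot.read_camera("top"); C2=cloud(t)
slab(C2,(469,165),45,18,32); slab(C2,(484,297),45,30,45); slab(C2,(464,443),40,22,40);slab(C2,(610,-365),60,90,110); slab(C2,(424,-43),35,30,50)
im=np.zeros((600,800,3),np.uint8)
im[:300,:480]=cv2.resize(p["frame"],(480,300)); im[300:,:400]=cv2.resize(q["frame"][120:345,180:480],(400,300)); im[300:,400:]=cv2.resize(t["frame"][130:250,170:420],(400,300))
save({"frame":im},"fin"); print(bot.state()["t"])
```

```text
slab 92 110 4674 z 100.4 c [ 609.8 -367. ] size [89.9 50.9] ang 4.3
slab 8 18 151 z 12.9 c [ 553.4 -371.6] size [ 3.2 63.5] ang 4.5
slab 18 32 194 z 22.2 c [468.9 163. ] size [58.6 61.3] ang 16.4
slab 30 45 147 z 35.6 c [483.8 297.3] size [30.1 81.3] ang 8.2
slab 22 40 52 z 26.9 c [465.2 443.7] size [24.4 44.9] ang 0.1
slab 90 110 312 z 99.7 c [ 610.  -365.8] size [90.7 51.3] ang 4.8
slab 30 50 88 z 38.8 c [423.7 -43.9] size [39.2 39.1] ang 62.9
60.0
```

View pics/fin.png

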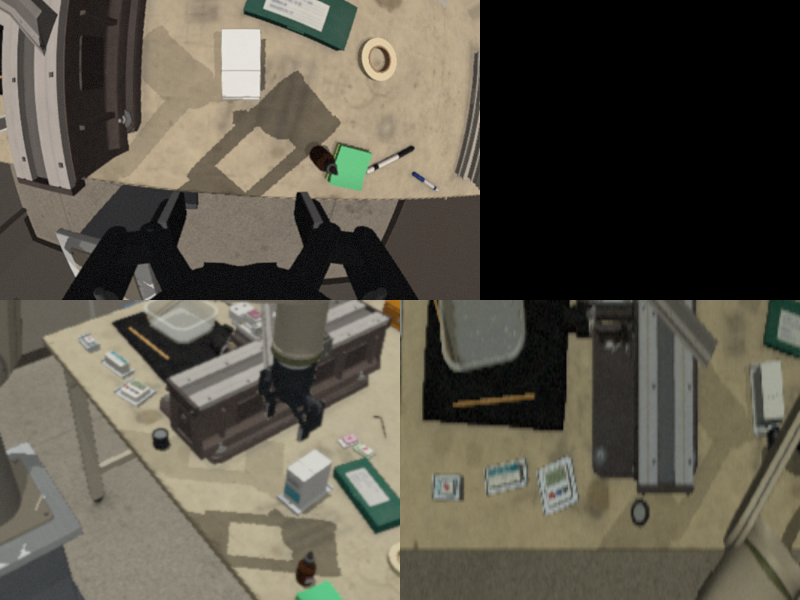

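```bash
python3 -c "
from bench import bot; print(bot.job_done())"
```

```text
the job is handed in; nothing more can be done
None
```

The cassette, packet, timer and carton were each set on their own rest in top-down order and released. The camera check shows the timer about 2 mm off centre along its rest and the rest about 1 mm or less, with the dropper bottle and loupe left alone; the job was handed in at about 60 s.

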